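# Clamp a sample cell in a ratchet clamp

## Robot

A 6-joint arm with a two-finger parallel gripper is mounted at the origin on the work surface. World frame = base frame: x ahead of the robot, y to its left, z up, the work surface at z = 0. Lengths are in m, angles in rad, forces in N, time in s.
With the tool pointing down it reaches from about 0.3 to 0.875 m from the base axis. Payload 6.4 kg.
Tool frame: the origin (TCP) lies at the very end of the fingers, on their centre line; the grasp point (between the pads) lies 19 mm behind it (arm.grip_depth is the distance from the TCP to the grasp point, in m); y points along the fingers, x is the direction in which the jaws open and shut, and the axes are right-handed (so a half turn about y gives the same grasp; the last joint's range is limited). The gripper opens to 88 mm and grips with 3 to 60 N. Pads are 18 mm wide; open, the fingers measure 123 mm over their backs; the gripper's body (75 mm by 187 mm) begins 45 mm behind the grasp point.
Start: joints at [-1.522, 0.181, 1.607, -0, 1.354, -0.206], TCP at [0.145, -0.556, 0.239] pointing down, gripper open.
Joint ranges: [-2.99, 2.99], [-0.89, 2.07], [0.3, 2.58], [-1.14, 4.28], [0, 2.63], [-3.12, 3.12]. Speed limits (rad/s): [2.57, 2.57, 3.01, 3.14, 3.14, 3.14].

## Interface

Orientations are given as a unit quaternion [x, y, z, w].
In Python, from workcell import arm gives the robot as it stands.
- The arm moves only by the tool jog_arm, never from a script. Its argument "motion" is one flat list of numbers, 7 for each row, row after row: the turn, a rotation vector about the tool's x, y, z in degrees, then the shift along the tool's x, y, z in mm, then the opening, from 0 (shut) to 1 (fully open). A call has exactly 8 rows; each row is the pose to reach, as a shift and turn from the pose commanded when the call began, along the tool's axes at that moment; what a row does not reach only later rows make up. A row lasts 1/10 s, in which the tool goes at most 50 mm and 8.59 degrees, less where a joint would pass 70% of its speed; a pose out of reach is approached as far as the arm can. A call with a gripper value outside its range is refused whole. The fingers move at their own pace and stop on an object; the grip force is fixed at half the most. Time passes only in rows, so rows that repeat a pose let the fingers close, or fill a call up. It gives the time, the measured TCP pose, the force and the opening at its end, in the units of the state.
- arm.sense(): the state, without advancing time (a new reading comes with each control period).
- arm.read_camera(name): name is "scene" or "top"; returns the picture (480x640x3 uint8, red, green, blue); there is no depth.
- arm.get_calibration(name): a dict with "vertical_fov" (degrees; the focal length in pixels is half the picture's height over the tangent of half this angle, whatever the lens; pixels are square), "cx", "cy" (the principal point, pixels), "R" (3x3) and "t" (3): a world point X has camera coordinates R X + t. Camera axes: x right, y down, z forward; pixel columns grow to the right and rows downward; lengths in m; the calibration is good to about 2 mm. A picture is of the moment at which its call begins. get_calibration takes no time and is no camera call.
- arm.sign_off(): hands the job in, once; it reports no verdict.
The state is a dict: "t": time; "qpos": joint angles; "qvel": joint speeds; "joint_torque": joint torques, N m; "tool_pos": TCP position; "orientation": TCP orientation; "ft_force": force on the tool from outside, world axes, zero at the start; "wrist_torque": the same for the moment, N m; "width": finger opening in m.
Only numpy, scipy, OpenCV 4.12 (cv2) and the standard library are available. Lean on these libraries where they do the work, as an engineer would, in place of code of your own. Each camera call takes 0.05 s, during which the arm holds its last target.

## Task

Stand the necked steel sample cell upright in the channel of the ratchet clamp, between the rubber pad and the stop, and let go of it. Then tighten the clamp only by pumping its lever handle back and forth in full strokes until the cell is held against the stop and a stroke has needed a clearly firm push (about 6 N or more), and stop there: over-tightening crushes the cell. Let go of everything and do not disturb the other things on the bench.

Things in the scene. Friction and masses are not known exactly. Their poses are not given: they have to be found in the camera images.
- cell_centre (a point): sample cell: steel, round, standing upright; base 50 mm across, 22 mm high, with a narrower neck 28 mm across, 18 mm high on top (40 mm high in all, about 0.35 kg); the only one with a neck. This point is on its axis, 20 mm above its underside; the neck is 2 to 20 mm above this point. z is its axis
- clamp: ratchet clamp, fixed: base plate 130 x 300 x 10 mm. Origin under its middle on the ram's line, at bench height; y runs along the ram from pad to stop, z up, x away from the lever handle. Stop: steel block 50 mm wide, top 33 mm above the bench; it is adjustable, its face anywhere from 79 to 107 mm along y and not measured, so the number of strokes differs. All but the handle is below 60 mm
- seat (a point): on the floor (10 mm above the bench) and middle line of the clamp's channel, 46 mm along its y. The channel is 58 mm wide between two rails that stand 6 mm above the floor; pad at its -y end, stop at +y. A cell set down with its axis here is at least 8 mm clear of pad and stop
- pad: rubber pad on the ram, 34 mm wide, 12 to 32 mm up; origin on its pressing face at bench height, axes as the clamp's. Starts 12 mm along the clamp's y, advances 8 mm a tooth. It sits on a hidden spring in the ram, squeezed once the cell is against the stop. Right is a clamping force of 8 to 30 N; above 36 N the cell is crushed. The robot must not push the pad itself
- handle: lever handle: upright black round grip, 22 mm in diameter, 52 mm high; origin at its middle, 79 mm above the bench; lever arm beneath it, pivot 125 mm away (clamp's +x at rest). Drive stroke: towards the clamp's +y, 31 mm. Push needed: 1 to 2 N while the pad runs free, then at stroke end about 1 N + 0.4 x clamping force, which is some 5 N more with each tooth. The grip turns on its own axis
- lever (a joint): lever angle, rad: 0 at rest, where it starts, 0.25 at the end of the drive stroke; hard stops at both. One tooth needs the whole stroke both ways: the ratchet clicks over in the last 4 mm of the handle's drive stroke and picks up the next tooth in the last 2 mm of the return, which is light. It stays where it is left
- disc_cell: bystander: flat steel disc, 68 mm across and 20 mm high, no neck; origin at the centre of its underside
- slim_cell: bystander: straight steel cylinder 36 mm across and 36 mm high on a thin 43 mm foot; origin at the centre of its underside
- dish: bystander: shallow aluminium dish, 80 mm across, 28 mm high; origin at the centre of its underside
- wrench: bystander: steel wrench 160 mm long lying flat; origin at its middle
- screwdriver: bystander: screwdriver 170 mm long lying flat; origin at its middle
- jar: bystander: white plastic jar 52 mm across, 65 mm high; origin at the centre of its underside
There are look-alikes about, which are no part of the job. Leave any blue or green look-alike of the part that bears cell_centre alone.

How it is judged:
On the way, in this order (a step that is already met when the one before it is completed fails the run):
1. the cell stands upright in the clamp's channel, let go, not yet clamped (x of cell_centre in the frame of clamp between -0.01 and 0.01 m and y of cell_centre in the frame of clamp between 0.025 and 0.09 m and z of cell_centre in the frame of clamp between 0.026 and 0.034 m and angle between cell_centre's own z axis and vertical below 0.1 rad and distance between the grasp point and cell_centre above 0.05 m and contact force between pad and anything else below 5 N), for 0.2 s.
2. the handle has been pumped until the pad bears on the cell (contact force between pad and anything else above 8 N and y of cell_centre in the frame of pad below 0.029 m), for 0.1 s.
At the end, for the whole second after the job is handed in: the cell stands upright (within 0.1 rad) on the channel floor, within 10 mm of the channel's middle line, its axis 19 to 29 mm in front of the pad's face, pressed by the pad with 8 to 30 N (all of step 2 and x of cell_centre in the frame of clamp between -0.01 and 0.01 m and y of cell_centre in the frame of clamp between 0.025 and 0.09 m and z of cell_centre in the frame of clamp between 0.026 and 0.034 m and angle between cell_centre's own z axis and vertical below 0.1 rad and y of cell_centre in the frame of pad above 0.019 m and contact force between pad and anything else below 30 N); the robot touches nothing.
It fails at once if the cell is crushed (pad force above 36 N) (contact force between pad and anything else above 36 N).
It fails at once if the robot pushes the pad itself (more than 3 N) (contact force between any of the arm, the fingers and pad above 3 N).
It fails at once if another thing on the bench is moved by more than 30 mm (distance of any of disc_cell, slim_cell, dish, wrench, screwdriver, jar from where it was at the start of the episode above 0.03 m).
It also fails if it takes over 69 s, if anything falls off the work surface, if the arm or the gripper's body presses on something with over 40 N, if the wrist force passes 120 N, or if a joint passes its speed limit or range.

## Working session

There is one attempt and no reset: what is moved stays moved. The work goes in short steps, Python scripts to look and compute and a tool call to move; the robot and the scene stay as the last step left them, time stands still between calls to the robot, and variables do not carry over. Pictures are saved under pics/ and viewed, and the job is handed in when it is done.

Besides the shell and the picture viewer there is one more tool, called after "Request:" by a JSON object that holds its "op" and its "data". jog_arm: Moves the arm, as the interface text tells. Its arguments: {"type":"object","properties":{"motion":{"type":"array"}},"required":["motion"]}

```bash
mkdir -p pics; ls; python3 - <<'E'
from workcell import arm
import cv2
for n in("scene","top"):
    im=arm.read_camera(n); cv2.imwrite(f"pics/{n}0.png",im[:,:,::-1]); c=arm.get_calibration(n); print(n,c)
print(arm.sense())
E
```

```text
pics
scene {'vertical_fov': 57.20683935995314, 'cx': 315.9464123027072, 'cy': 237.52340963027007, 'R': array([[ 0.15610092,  0.98760367, -0.01647738],
       [ 0.53286788, -0.09824791, -0.84047556],
       [-0.83167561,  0.12241874, -0.54159886]]), 't': array([-0.09181417, -0.23834387,  1.43931359])}
top {'vertical_fov': 56.783661207042215, 'cx': 307.195268025526, 'cy': 236.65492983757042, 'R': array([[-0.02681997, -0.99873832, -0.04245533],
       [-0.99192195,  0.03185637, -0.12278442],
       [ 0.12398198,  0.0388193 , -0.99152485]]), 't': array([0.02954143, 0.57372115, 0.95515011])}
{'t': 0.1, 'qpos': array([-1.52231101e+00,  1.81444012e-01,  1.60786476e+00, -1.68096955e-06,
        1.35385102e+00, -2.06314437e-01]), 'qvel': array([ 5.09699744e-04, -4.39147977e-05, -1.83367176e-03,  1.15747927e-03,
       -2.08458275e-03, -2.23736082e-04]), 'joint_torque': array([ 3.21820444e-04, -4.34822452e+01, -3.42694688e+01,  7.03677745e-02,
        3.39671667e-02, -3.83852796e-05]), 'tool_pos': array([ 0.14491446, -0.55594618,  0.23793395]), 'orientation': array([-0.5590544 ,  0.43277993, -0.43205969,  0.55989655]), 'ft_force': array([ 0.87912871,  0.63430203, -0.2608356 ]), 'wrist_torque': array([0.03059601, 0.02014237, 0.04045131]), 'width': 0.08804072386050833}
```

View pics/scene0.png

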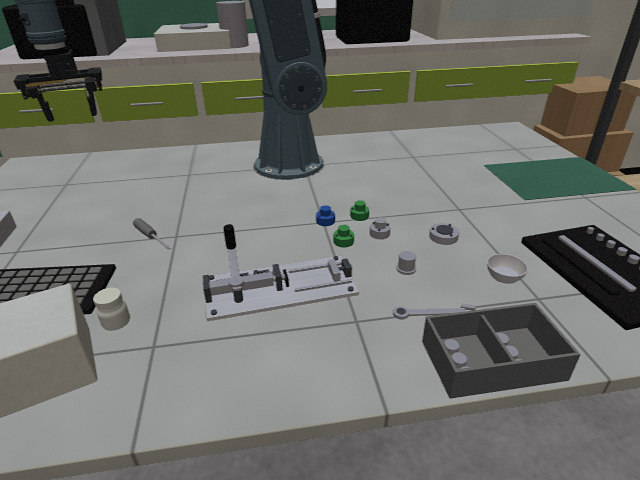

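View pics/top0.png

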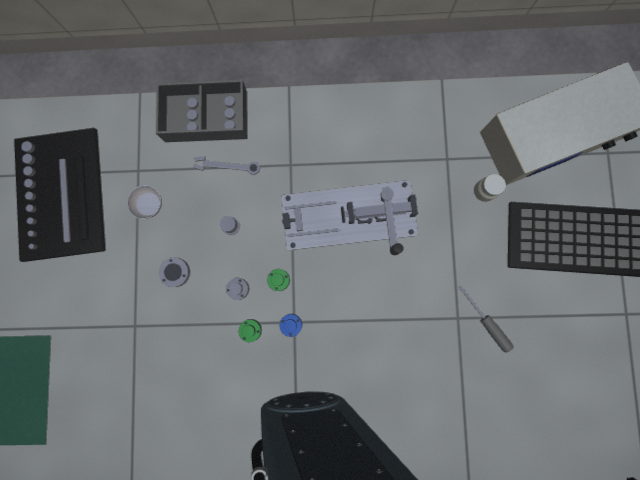

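```bash
cat > h.py <<'E'
import numpy as np, cv2
from workcell import arm
def K(n):
    c=arm.get_calibration(n); f=240/np.tan(np.radians(c['vertical_fov'])/2); return f,c['cx'],c['cy'],np.array(c['R']),np.array(c['t'])
def ray(n,u,v,z):
    f,cx,cy,R,t=K(n); d=R.T@np.array([(u-cx)/f,(v-cy)/f,1]); o=-R.T@t; return o+d*(z-o[2])/d[2]
def proj(n,X):
    f,cx,cy,R,t=K(n); p=R@np.array(X)+t; return np.array([cx+f*p[0]/p[2],cy+f*p[1]/p[2]])
E
python3 - <<'E'
import cv2,numpy as np
t=cv2.imread('pics/top0.png');s=cv2.imread('pics/scene0.png')
a=cv2.resize(t[165:345,210:430],None,fx=3.6,fy=3.3,interpolation=cv2.INTER_CUBIC)
a=cv2.resize(t[165:345,210:430],(733,600),interpolation=cv2.INTER_CUBIC)
cv2.imwrite('pics/tc.png',a)
cv2.imwrite('pics/sc.png',cv2.resize(s[190:330,195:425],(800,487),interpolation=cv2.INTER_CUBIC))
E
```

```text
(no output)
```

View pics/tc.png

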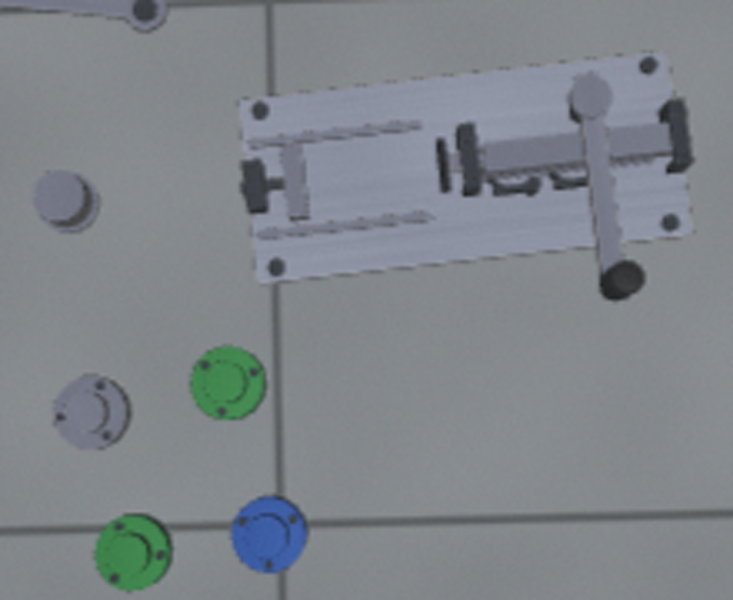

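View pics/sc.png

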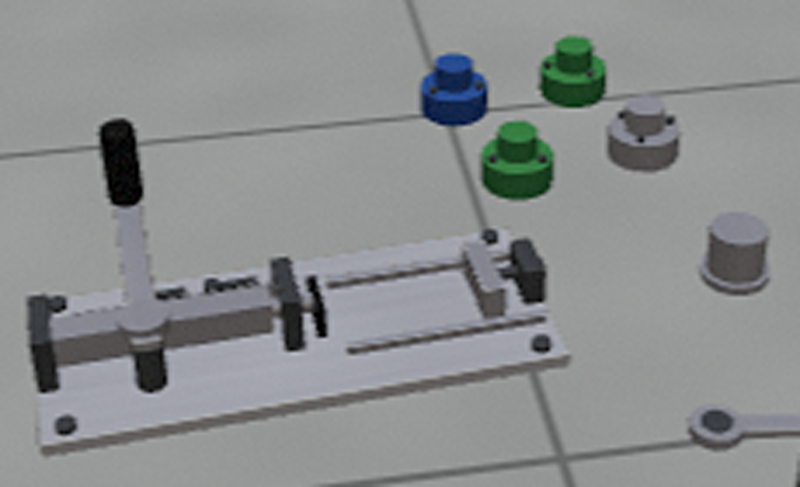

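The only steel part with a neck is at top pixel (237,288), scene pixel (380,228). The green parts at (278,280) and (250,331) and the blue part at (290,325) are look-alikes. The slim cell at (229,225) has no neck. Both crops confirm this.

```bash
cat > m.py <<'E'
from h import *
t=cv2.imread('pics/top0.png');s=cv2.imread('pics/scene0.png')
c=lambda x,y:(210+(x+.5)/3.332-.5,165+(y+.5)/3.333-.5)
# plate mask: bluish-grey
d=t.astype(int); m=((d[:,:,0]-d[:,:,1]>6)).astype(np.uint8)*255
cv2.imwrite('pics/mask.png',m)
for (x0,y0,x1,y1,nm) in[(215,265,262,310,'cell'),(275,170,425,255,'plate'),(150,250,195,290,'disc')]:
    w=np.zeros_like(m);w[y0:y1,x0:x1]=m[y0:y1,x0:x1]
    w=cv2.morphologyEx(w,cv2.MORPH_CLOSE,np.ones((5,5)))
    cs,_=cv2.findContours(w,cv2.RETR_EXTERNAL,cv2.CHAIN_APPROX_NONE); k=max(cs,key=cv2.contourArea)
    print(nm,cv2.contourArea(k),cv2.minEnclosingCircle(k),cv2.minAreaRect(k))
print('eyeballed corners')
P=[ray('top',*c(*p),.01) for p in[(240,100),(660,52),(692,235),(258,283)]]
for p in P:print(p.round(4))
print(np.mean(P,0), [np.linalg.norm(P[i]-P[i-1]).round(4) for i in range(4)])
P=[ray('top',*c(*p),.01) for p in[(260,110),(648,65),(670,222),(276,267)]]
print('bolts',np.mean(P,0)); y=(P[0]-P[1]+P[3]-P[2]);print('yaw of y axis',np.degrees(np.arctan2(-y[0],y[1])))
print('grip top',ray('top',*c(628,281),.105))
E
python3 m.py
```

```text
cell 355.0 ((236.5, 288.5), 11.068072319030762) ((236.5, 288.5), (21.0, 21.0), 90.0)
plate 7128.5 ((348.95916748046875, 215.14613342285156), 70.60479736328125) ((349.9512023925781, 218.5609893798828), (63.60856628417969, 133.18043518066406), 83.6598129272461)
disc 648.5 ((172.7972412109375, 271.84332275390625), 15.00597858428955) ((172.5, 271.5), (29.0, 29.0), 90.0)
eyeballed corners
[0.6778 0.0703 0.01  ]
[ 0.7011 -0.2217  0.01  ]
[ 0.573  -0.2364  0.01  ]
[0.5493 0.0605 0.01  ]
[ 0.62531889 -0.08181744  0.01      ] [np.float64(0.1289), np.float64(0.293), np.float64(0.129), np.float64(0.2978)]
bolts [ 0.6262112  -0.08266828  0.01      ]
yaw of y axis 4.70739241725069
grip top [ 0.53431281 -0.17591867  0.105     ]
```

View pics/mask.png

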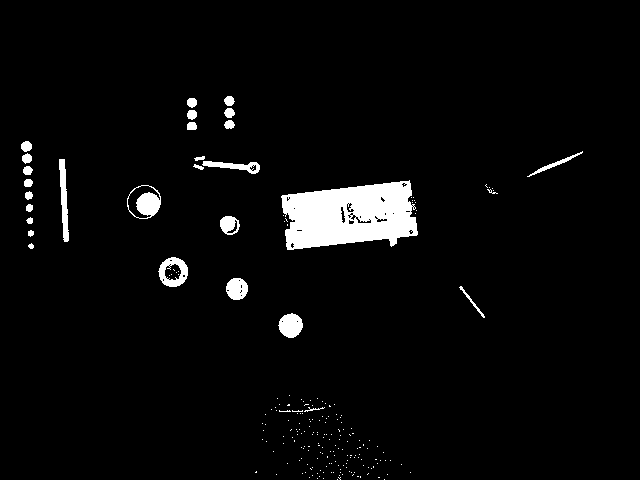

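```bash
cat > m2.py <<'E'
from h import *
from scipy.spatial.transform import Rotation as Ro
c=lambda x,y:(210+(x+.5)/3.332-.5,165+(y+.5)/3.333-.5)
cs=lambda x,y:(195+(x+.5)/3.478-.5,190+(y+.5)/3.478-.5)
O=np.array([.6258,-.0822,0]);a=np.radians(4.65);Y=np.array([-np.sin(a),np.cos(a),0]);X=np.array([Y[1],-Y[0],0])
def cl(p): return np.round([(p-O)@X*1e3,(p-O)@Y*1e3],1)
print('top rails',[cl(ray('top',*c(*p),.016)) for p in[(250,145),(420,126),(260,235),(430,216)]])
print('top pad top face',[cl(ray('top',*c(*p),.032)) for p in[(438,140),(441,190)]])
print('top stop face',[cl(ray('top',*c(*p),.033)) for p in[(303,143),(309,216)]])
print('scene rails',[cl(ray('scene',*cs(*p),.016)) for p in[(330,283),(463,263),(350,350),(543,320)]])
print('scene corners',[cl(ray('scene',*cs(*p),z)) for p,z in[((505,232),.01),((568,352),.01),((43,446),.01)]])
print('scene pad',[cl(ray('scene',*cs(*p),.032)) for p in[(315,278),(323,304)]])
print('scene stop',[cl(ray('scene',*cs(*p),.033)) for p in[(466,245),(493,291)]])
print('cell top',ray('top',236.5,288.5,.02), 'necktop',ray('top',*c(86,411),.04),'scene neck',ray('scene',*cs(645,105),.04))
g=[ray('top',*c(628,279),.105),ray('scene',*cs(118,125),.105)]
print('grip',g,[cl(x) for x in g])
R=Ro.from_quat(arm.sense()['orientation']).as_matrix();print(R)
for p in [O+.046*Y]:print('seat',p)
E
python3 m2.py
```

```text
top rails [array([ 30.5, 143.7]), array([30.1, 25.7]), array([-32.6, 143.2]), array([-32.7,  26.2])]
top pad top face [array([16. , 15.5]), array([-18.2,  17.5])]
top stop face [array([ 24.3, 106.5]), array([-25.8, 107.7])]
scene rails [array([-29. ,  27.4]), array([-28. , 110.7]), array([36.2, 26.7]), array([ 38.2, 141.4])]
scene corners [array([-61.2, 147.4]), array([ 62.8, 148.9]), array([  65.7, -147.5])]
scene pad [array([-15.1,  16.5]), array([10.7, 16.6])]
scene stop [array([-23. , 111.2]), array([ 25.3, 114.6])]
cell top [0.46388613 0.17563262 0.02      ] necktop [0.46487873 0.17390052 0.04      ] scene neck [0.46332398 0.17592766 0.04      ]
grip [array([ 0.53554718, -0.17598269,  0.105     ]), array([ 0.53413505, -0.17401953,  0.105     ])] [array([-97.6, -86.2]), array([-98.8, -84.1])]
[[ 2.52051924e-01 -7.75929411e-05  9.67713708e-01]
 [-9.67712495e-01  1.56521446e-03  2.52051734e-01]
 [-1.53423692e-03 -9.99998772e-01  3.19427657e-04]]
seat [ 0.62207084 -0.03635141  0.        ]
```

Request:
{"op": "jog_arm", "data": {"motion": [0,-8,0,-30,0,34,0.6,0,-16,0,-60,0,68,0.6,0,-24,0,-90,0,102,0.6,0,-32,0,-120,0,136,0.6,0,-40,0,-150,0,170,0.6,0,-48,0,-180,0,204,0.6,0,-56,0,-210,0,238,0.6,0,-64,0,-240,0,272,0.6]}}

```text
t: 0.9
tool_pos: [0.3482, -0.2538, 0.2386]
orientation: [-0.704, 0.068, -0.068, 0.704]
ft_force: [1.0, -0.5, -0.5]
width: 0.053
```

```bash
cat > go.py <<'E'
# usage: go.py x y z yawZ(deg of tool z axis)  -> shift/turn in tool axes from current measured pose
import sys
from h import *
from scipy.spatial.transform import Rotation as Ro
s=arm.sense();R=Ro.from_quat(s['orientation']).as_matrix()
x,y,z,yaw=map(float,sys.argv[1:5]);a=np.radians(yaw)
Z=np.array([np.cos(a),np.sin(a),0]);Yt=np.array([0,0,-1.]);X=np.cross(Yt,Z)
Rd=np.stack([X,Yt,Z],1)
print('t',s['t'],'pos',s['tool_pos'].round(4),'f',s['ft_force'].round(2),'w',round(s['width'],4),'q',s['qpos'].round(2))
print('turn',np.degrees(Ro.from_matrix(R.T@Rd).as_rotvec()).round(2),'shift',(R.T@(np.array([x,y,z])-s['tool_pos'])*1e3).round(1))
E
python3 go.py .464 .175 .1 94.65
```

```text
t 0.9 pos [ 0.3482 -0.2538  0.2386] f [ 1.03 -0.53 -0.48] w 0.053 q [-0.91 -0.16  1.95  0.    1.35 -0.71]
turn [-1.000e-02 -1.574e+01  0.000e+00] shift [ 31.1 138.6 443.1]
```

Request:
{"op": "jog_arm", "data": {"motion": [0,-4,0,4,0,48,0.6,0,-8,0,8,0,96,0.6,0,-12,0,12,0,144,0.6,0,-15.7,0,16,10,192,0.6,0,-15.7,0,20,30,240,0.6,0,-15.7,0,24,50,285,0.6,0,-15.7,0,27,70,330,0.6,0,-15.7,0,30,90,370,0.6]}}

```text
t: 1.7
tool_pos: [0.4502, 0.1034, 0.1479]
orientation: [-0.707, -0.027, 0.027, 0.707]
ft_force: [1.0, -0.2, 0.9]
width: 0.0527
```

```bash
python3 go.py .464 .175 .08 94.65
```

```text
t 1.7 pos [0.4502 0.1034 0.1479] f [ 1.02 -0.24  0.92] w 0.0527 q [-0.03  0.03  1.97  0.    1.14 -0.11]
turn [-0.   -0.31  0.02] shift [19.2 67.9 70.3]
```

Request:
{"op": "jog_arm", "data": {"motion": [0,0,0,9,0,35,0.6,0,0,0,19,0,70,0.6,0,0,0,19,20,70,0.6,0,0,0,19,40,70,0.6,0,0,0,19,60,70,0.6,0,0,0,19,68,70,0.6,0,0,0,19,68,70,0.6,0,0,0,19,68,70,0.6]}}

```text
t: 2.5
tool_pos: [0.4643, 0.1723, 0.0812]
orientation: [-0.707, -0.027, 0.026, 0.707]
ft_force: [0.0, 0.3, -0.0]
width: 0.0526
```

```bash
python3 go.py .464 .175 .025 94.65; python3 - <<'E'
from h import *
im=arm.read_camera('scene')[:,:,::-1]
cv2.imwrite('pics/s1.png',cv2.resize(im[120:280,270:470],(750,600),interpolation=cv2.INTER_CUBIC))
E
```

```text
t 2.5 pos [0.4643 0.1723 0.0812] f [ 0.02  0.34 -0.01] w 0.0526 q [0.12 0.21 1.92 0.   1.   0.04]
turn [-0.   -0.36  0.03] shift [-0.1 56.2  2.7]
```

View pics/s1.png

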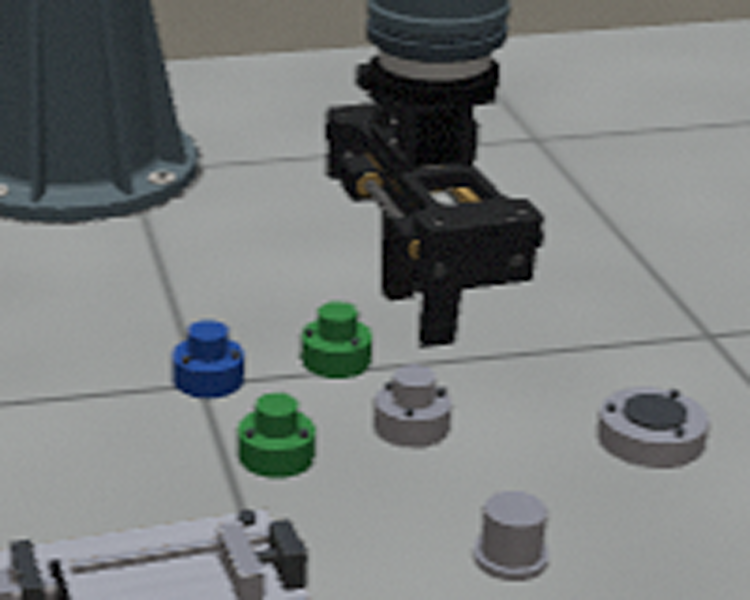

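The open gripper is above the steel cell, which is at crop pixel (413,385), and clear of the look-alikes. I'll go down and grip the neck.

Request:
{"op": "jog_arm", "data": {"motion": [0,0,0,0,20,1,0.6,0,0,0,0,40,2,0.6,0,0,0,0,50,3,0.6,0,0,0,0,56,3,0.6,0,0,0,0,56,3,0.3,0,0,0,0,56,3,0,0,0,0,0,56,3,0,0,0,0,0,56,3,0]}}

```text
t: 3.35
tool_pos: [0.4644, 0.1754, 0.0255]
orientation: [-0.707, -0.027, 0.026, 0.707]
ft_force: [0.7, -0.3, 2.3]
width: 0.0269
```

Request:
{"op": "jog_arm", "data": {"motion": [0,0,0,0,0,0,0,0,0,0,0,0,0,0,0,0,0,0,-10,0,0,0,0,0,0,-30,0,0,0,0,0,0,-50,0,0,0,0,0,0,-70,0,0,0,0,0,0,-80,0,0,0,0,0,0,-80,0,0]}}

```text
t: 4.15
tool_pos: [0.4644, 0.1755, 0.106]
orientation: [-0.707, -0.027, 0.026, 0.707]
ft_force: [-1.0, 0.2, -3.2]
width: 0.027
```

```bash
python3 go.py .6219 -.0344 .105 94.65; python3 - <<'E'
from h import *
im=arm.read_camera('scene')[:,:,::-1]
cv2.imwrite('pics/s2.png',cv2.resize(im[80:240,290:490],(750,600),interpolation=cv2.INTER_CUBIC))
E
```

```text
t 4.15 pos [0.4644 0.1755 0.106 ] f [-1.01  0.17 -3.22] w 0.027 q [0.12 0.17 1.91 0.   1.05 0.05]
turn [-0.01 -0.35  0.14] shift [ 141.3    1.3 -221.1]
```

View pics/s2.png

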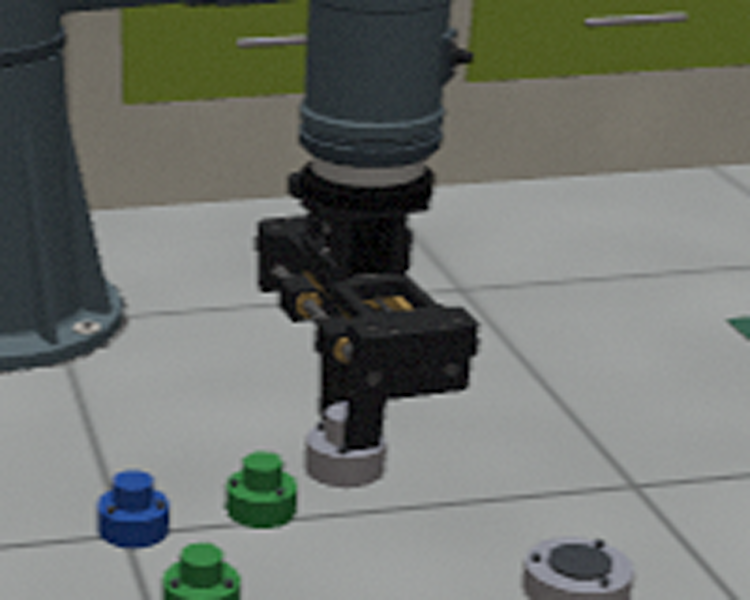

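```bash
python3 - <<'E'
from h import *
print('ray',ray('scene',290+345.5/3.75,80+445/3.75,.1035))
im=arm.read_camera('top')[:,:,::-1]; cv2.imwrite('pics/t2.png',cv2.resize(im[200:380,150:350],(666,600),interpolation=cv2.INTER_CUBIC))
for dy in(-.01,0,.01):
  p=proj('scene',[.4644,.1755+dy,.1035]);print(dy,(p-[290,80])*3.75)
E
```

```text
ray [0.47527148 0.17324031 0.1035    ]
-0.01 [328.36940262 437.99430742]
0 [344.09562288 436.58577434]
0.01 [359.78408468 435.18062313]
```

View pics/t2.png

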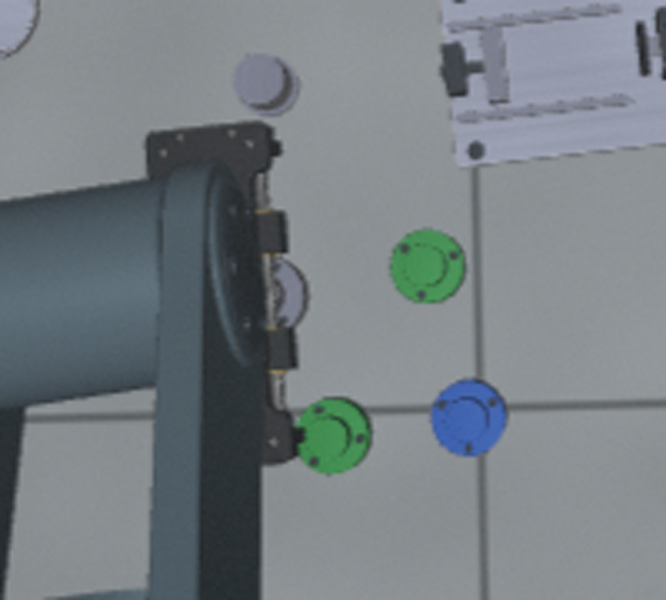

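The cell hangs upright and centred in the jaws: base at crop (345,445), expected (344,437). Next I'll carry it over the seat.

Request:
{"op": "jog_arm", "data": {"motion": [0,0,0,15,0,-23,0,0,0,0,40,0,-63,0,0,0,0,66,0,-103,0,0,0,0,92,0,-143,0,0,0,0,117,0,-183,0,0,0,0,133,0,-208,0,0,0,0,141,0,-221,0,0,0,0,141,0,-221,0]}}

```text
t: 5.05
tool_pos: [0.6207, -0.0357, 0.1032]
orientation: [-0.706, -0.025, 0.026, 0.707]
ft_force: [0.3, 0.4, -2.8]
width: 0.027
```

```bash
python3 go.py .6219 -.0344 .06 94.65; python3 - <<'E'
from h import *
im=arm.read_camera('scene')[:,:,::-1]
cv2.imwrite('pics/s3.png',cv2.resize(im[170:330,190:390],(750,600),interpolation=cv2.INTER_CUBIC))
im=arm.read_camera('top')[:,:,::-1]; cv2.imwrite('pics/t3.png',cv2.resize(im[140:290,250:450],(800,600),interpolation=cv2.INTER_CUBIC))
E
```

```text
t 5.05 pos [ 0.6207 -0.0357  0.1032] f [ 0.25  0.36 -2.84] w 0.027 q [-0.25  0.43  1.58 -0.    1.13 -0.32]
turn [-0.03 -0.47 -0.11] shift [ 1.4 43.2  1.2]
```

View pics/s3.png

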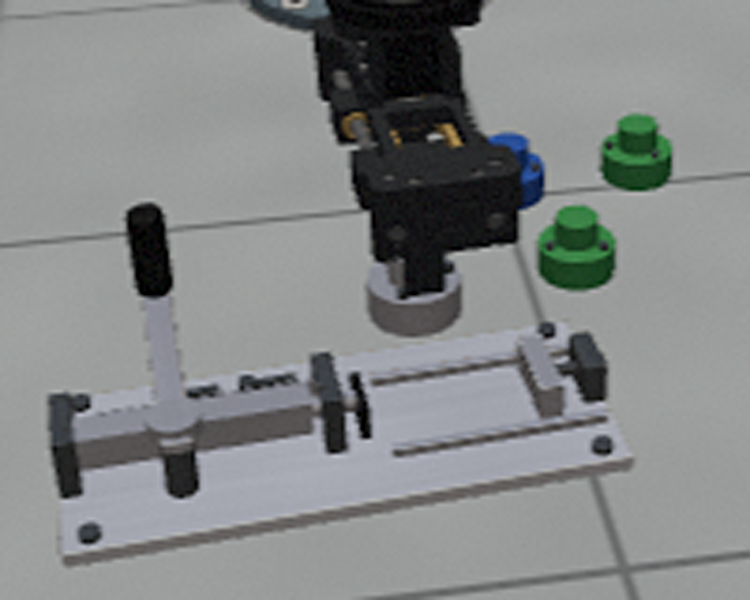

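View pics/t3.png

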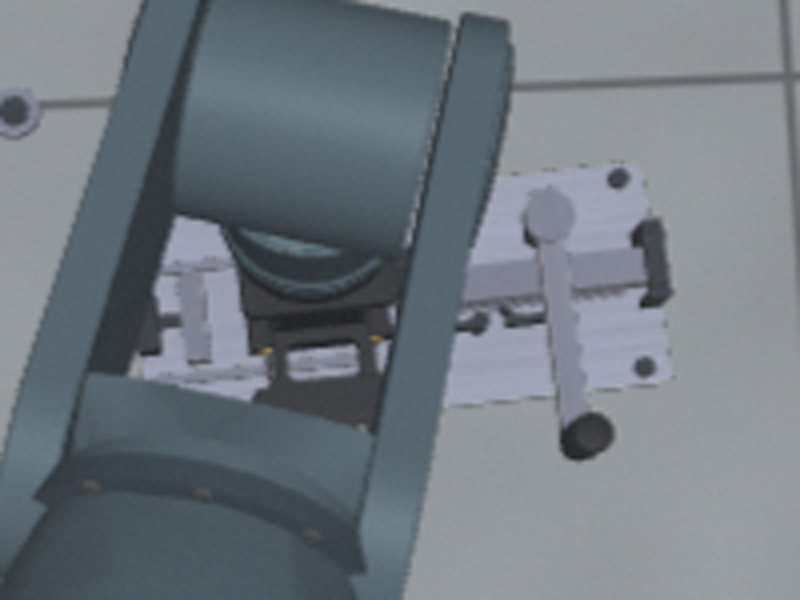

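Request:
{"op": "jog_arm", "data": {"motion": [0,0,0,0,8,0,0,0,0,0,0,18,0,0,0,0,0,0,28,0,0,0,0,0,0,38,0,0,0,0,0,0,46,0,0,0,0,0,0,50,0,0,0,0,0,0,50,0,0,0,0,0,0,50,0,0]}}

```text
t: 5.95
tool_pos: [0.6211, -0.0346, 0.0549]
orientation: [0.707, 0.027, -0.026, -0.707]
ft_force: [-0.3, -0.2, -3.8]
width: 0.0273
```

```bash
python3 go.py .6219 -.0344 .0355 94.65; python3 - <<'E'
from h import *
im=arm.read_camera('scene')[:,:,::-1]
cv2.imwrite('pics/s4.png',cv2.resize(im[220:320,250:370],(720,600),interpolation=cv2.INTER_CUBIC))
E
```

```text
t 5.95 pos [ 0.6211 -0.0346  0.0549] f [-0.26 -0.2  -3.83] w 0.0273 q [-0.25  0.5   1.6   0.    1.04 -0.32]
turn [ 0.   -0.36  0.02] shift [ 0.8 19.4  0.1]
```

View pics/s4.png

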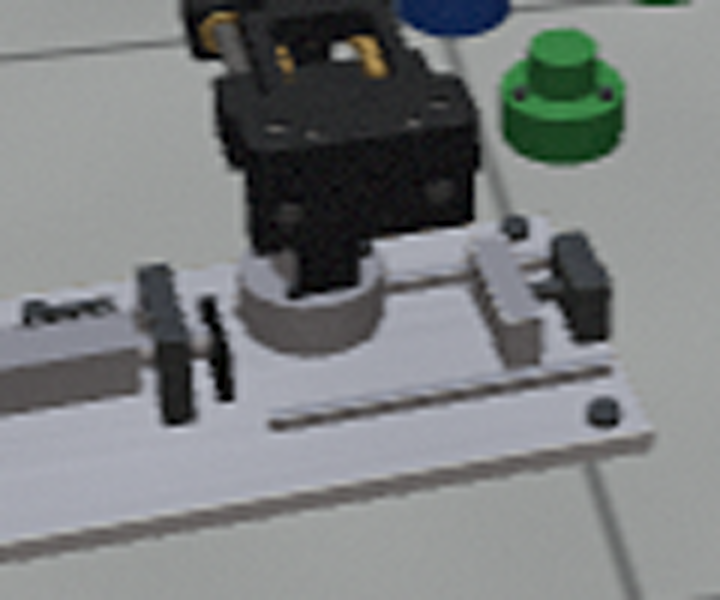

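Request:
{"op": "jog_arm", "data": {"motion": [0,0,0,0.5,4,0,0,0,0,0,0.5,8,0,0,0,0,0,0.5,12,0,0,0,0,0,0.5,15,0,0,0,0,0,0.5,17,0,0,0,0,0,0.5,18,0,0,0,0,0,0.5,18.5,0,0,0,0,0,0.5,18.5,0,0]}}

```text
t: 6.8
tool_pos: [0.6214, -0.0344, 0.0362]
orientation: [0.707, 0.027, -0.027, -0.707]
ft_force: [-1.0, -0.4, -3.1]
width: 0.0272
```

```bash
python3 go.py .6219 -.0344 .0355 94.65; python3 - <<'E'
from h import *
im=arm.read_camera('scene')[:,:,::-1]
cv2.imwrite('pics/s5.png',cv2.resize(im[220:320,250:370],(720,600),interpolation=cv2.INTER_CUBIC))
E
```

```text
t 6.8 pos [ 0.6214 -0.0344  0.0362] f [-1.01 -0.43 -3.13] w 0.0272 q [-0.25  0.53  1.6  -0.    1.01 -0.32]
turn [ 0.   -0.35  0.  ] shift [0.5 0.7 0. ]
```

View pics/s5.png

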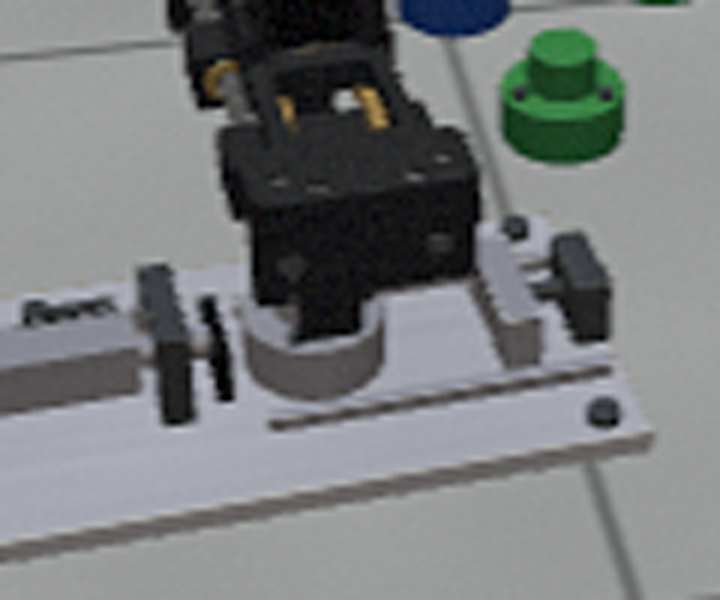

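The cell sits between the rails with its base clear of the near rail, and there is no contact force yet. I'll lower the last millimetre and release.

Request:
{"op": "jog_arm", "data": {"motion": [0,0,0,0,0.5,0,0,0,0,0,0,0.9,0,0,0,0,0,0,0.9,0,0.1,0,0,0,0,0.9,0,0.4,0,0,0,0,0.9,0,0.6,0,0,0,0,0.9,0,0.6,0,0,0,0,-10,0,0.6,0,0,0,0,-30,0,0.6]}}

```text
t: 7.65
tool_pos: [0.6202, -0.0342, 0.0657]
orientation: [-0.706, -0.026, 0.028, 0.707]
ft_force: [0.4, 0.6, 0.5]
width: 0.0528
```

Request:
{"op": "jog_arm", "data": {"motion": [0,0,0,0,-20,0,0.6,0,0,0,0,-50,0,0.6,0,0,0,0,-80,0,0.6,0,0,0,0,-110,0,0.6,0,0,0,0,-120,0,0.6,0,0,0,0,-120,0,0.6,0,0,0,0,-120,0,0.6,0,0,0,0,-120,0,0.6]}}

```text
t: 8.45
tool_pos: [0.6202, -0.0342, 0.1841]
orientation: [-0.706, -0.025, 0.028, 0.707]
ft_force: [-0.4, -0.7, -0.3]
width: 0.053
```

```bash
python3 go.py .535 -.1745 .2 4.65; python3 - <<'E'
from h import *
im=arm.read_camera('scene')[:,:,::-1]
cv2.imwrite('pics/s6.png',cv2.resize(im[200:320,200:370],(800,565),interpolation=cv2.INTER_CUBIC))
E
```

```text
t 8.45 pos [ 0.6202 -0.0342  0.1841] f [-0.41 -0.69 -0.28] w 0.053 q [-0.25  0.33  1.53 -0.    1.28 -0.32]
turn [ 0.1  89.65 -0.2 ] shift [ -95.5  -15.7 -133.5]
```

View pics/s6.png

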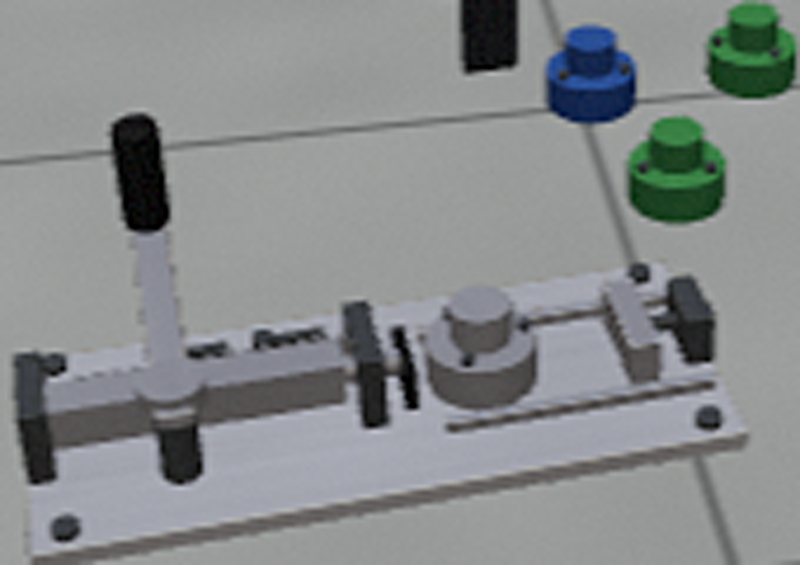

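The cell is released and stands upright in the channel at crop (480,345), clear of the pad (405,365) and the stop (640,340). Next is the handle.

Request:
{"op": "jog_arm", "data": {"motion": [0,8,0,-12,-5,-17,0.7,0,16,0,-24,-10,-34,0.7,0,24,0,-36,-15,-50,0.7,0,32,0,-48,-15,-67,0.7,0,40,0,-60,-15,-84,0.7,0,48,0,-72,-15,-100,0.7,0,56,0,-84,-15,-117,0.7,0,64,0,-95,-15,-133,0.7]}}

```text
t: 9.3
tool_pos: [0.5355, -0.1746, 0.1998]
orientation: [0.612, -0.355, 0.353, -0.612]
ft_force: [-0.9, -1.3, 0.1]
width: 0.0619
```

```bash
python3 go.py .535 -.175 .12 4.65
```

```text
t 9.3 pos [ 0.5355 -0.1746  0.1998] f [-0.88 -1.3   0.05] w 0.0619 q [-0.53  0.19  1.67 -0.    1.28  0.52]
turn [ 0.1  25.31 -0.1 ] shift [ 0.3 79.8 -0.5]
```

Request:
{"op": "jog_arm", "data": {"motion": [0,8,0,0,0,0,0.7,0,16,0,0,0,0,0.7,0,25,0,0,20,0,0.7,0,25.3,0,0,50,0,0.7,0,25.3,0,0,75,0,0.7,0,25.3,0,0,80,0,0.7,0,25.3,0,0,80,0,0.7,0,25.3,0,0,80,0,0.7]}}

```text
t: 10.1
tool_pos: [0.5372, -0.1745, 0.122]
orientation: [-0.521, 0.477, -0.478, 0.521]
ft_force: [-0.3, -0.3, 0.1]
width: 0.0614
```

```bash
python3 go.py .535 -.175 .062 4.65; python3 - <<'E'
from h import *
im=arm.read_camera('scene')[:,:,::-1]
cv2.imwrite('pics/s7.png',cv2.resize(im[170:320,180:380],(800,600),interpolation=cv2.INTER_CUBIC))
im=arm.read_camera('top')[:,:,::-1]; cv2.imwrite('pics/t7.png',cv2.resize(im[160:310,290:490],(800,600),interpolation=cv2.INTER_CUBIC))
E
```

```text
t 10.1 pos [ 0.5372 -0.1745  0.122 ] f [-0.29 -0.27  0.12] w 0.0614 q [-0.52  0.29  1.73  0.    1.12  0.96]
turn [-0.05  0.35  0.03] shift [ 0.3 60.  -2.3]
```

View pics/s7.png

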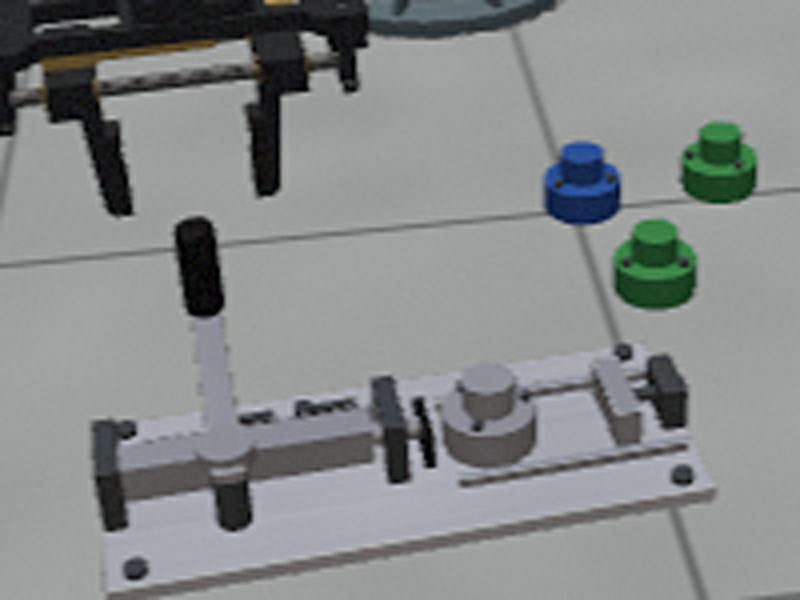

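View pics/t7.png

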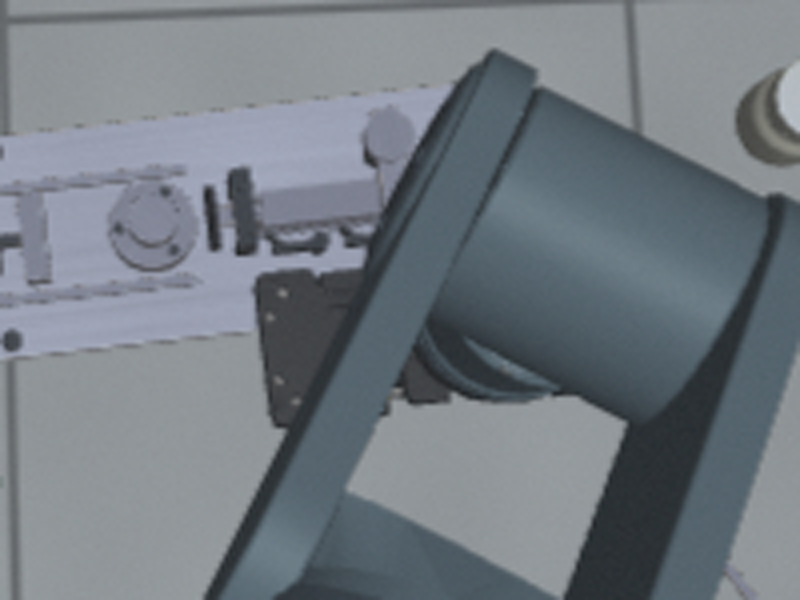

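The fingers straddle the handle line: tips at (120,210) and (265,190), grip top at (195,225). I'll go down and close on it.

Request:
{"op": "jog_arm", "data": {"motion": [0,0,0,0,20,-2,0.7,0,0,0,0,40,-2,0.7,0,0,0,0,56,-2,0.7,0,0,0,0,59,-2,0.7,0,0,0,0,59,-2,0.4,0,0,0,0,59,-2,0,0,0,0,0,59,-2,0,0,0,0,0,59,-2,0]}}

```text
t: 11.0
tool_pos: [0.5352, -0.1746, 0.0631]
orientation: [-0.521, 0.477, -0.478, 0.521]
ft_force: [-0.5, 0.1, -0.5]
width: 0.0317
```

Request:
{"op": "jog_arm", "data": {"motion": [0,0,0,0,0,0,0,0,0,0,0,0,0,0,0,0,0,0,0,0,0,0,0,0,0,0,0,0,0,0,0,0,0,0,0,0,0,0,0,0,0,0,0,0,0,0,0,0,0,0,0,0,0,0,0,0]}}

```text
t: 11.8
tool_pos: [0.5349, -0.1745, 0.0627]
orientation: [-0.521, 0.477, -0.478, 0.521]
ft_force: [-1.1, 0.2, 5.1]
width: 0.0216
```

```bash
python3 go.py .535 -.175 .062 4.65; python3 - <<'E'
from h import *
im=arm.read_camera('scene')[:,:,::-1]
cv2.imwrite('pics/s8.png',cv2.resize(im[170:320,180:380],(800,600),interpolation=cv2.INTER_CUBIC))
E
```

```text
t 11.8 pos [ 0.5349 -0.1745  0.0627] f [-1.12  0.21  5.09] w 0.0216 q [-0.53  0.38  1.76 -0.    1.01  0.96]
turn [-0.04  0.35  0.02] shift [0.5 0.7 0. ]
```

View pics/s8.png

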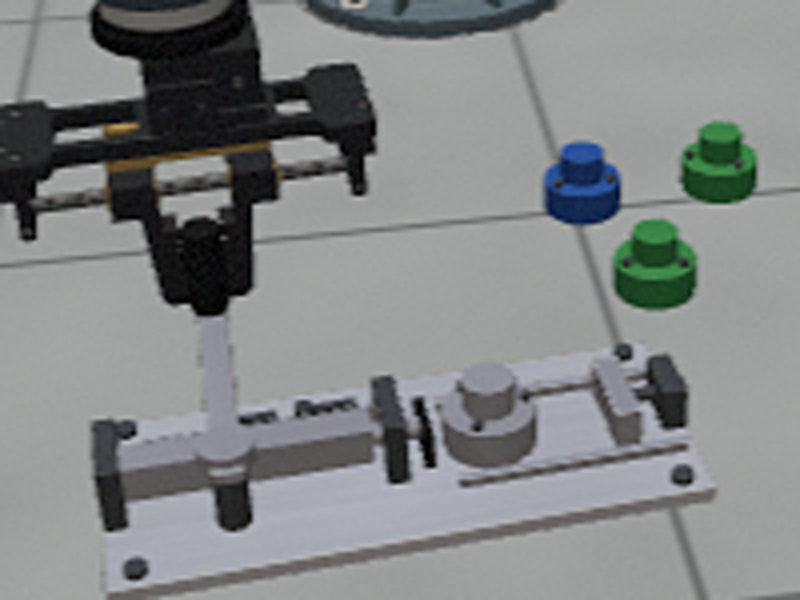

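Request:
{"op": "jog_arm", "data": {"motion": [0,0,0,-5,0,0.1,0,0,0,0,-10,0,0.4,0,0,0,0,-15,0,0.9,0,0,0,0,-20,0,1.6,0,0,0,0,-25,0,2.5,0,0,0,0,-29,0,3.4,0,0,0,0,-29,0,3.4,0,0,0,0,-29,0,3.4,0]}}

```text
t: 12.65
tool_pos: [0.5365, -0.1463, 0.0627]
orientation: [0.522, -0.476, 0.479, -0.521]
ft_force: [3.5, -6.8, 2.2]
width: 0.0212
```

Request:
{"op": "jog_arm", "data": {"motion": [0,0,0,-1,0,0.2,0,0,0,0,-2,0,0.4,0,0,0,0,-2.5,0,0.5,0,0,0,0,-2.5,0,0.5,0,0,0,0,-2.5,0,0.5,0,0,0,0,-2.5,0,0.5,0,0,0,0,-2.5,0,0.5,0,0,0,0,-2.5,0,0.5,0]}}

```text
t: 13.45
tool_pos: [0.5365, -0.1461, 0.0627]
orientation: [0.522, -0.476, 0.48, -0.52]
ft_force: [2.1, -17.1, 0.3]
width: 0.0209
```

```bash
cat > pic.py <<'E'
import sys
from h import *
s=arm.sense();print(s['t'],s['tool_pos'].round(4),s['ft_force'].round(2),s['width'])
a=np.radians(4.65);Y=np.array([-np.sin(a),np.cos(a),0]);print('clamp-y force',s['ft_force']@Y,'travel from start mm',(s['tool_pos']-[.5349,-.1745,0])@Y*1e3)
im=arm.read_camera('scene')[:,:,::-1]
cv2.imwrite('pics/'+sys.argv[1],cv2.resize(im[170:320,180:380],(800,600),interpolation=cv2.INTER_CUBIC))
E
python3 pic.py s9.png
```

```text
13.45 [ 0.5365 -0.1461  0.0627] [  2.12 -17.14   0.33] 0.020857731706103878
clamp-y force -17.25428013161763 travel from start mm 28.169423406614953
```

View pics/s9.png

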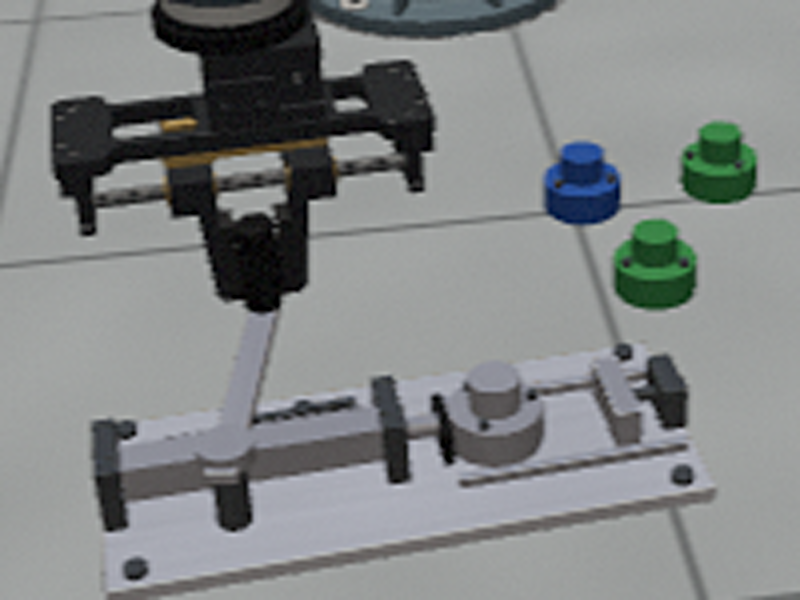

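Stroke 1 reached the hard stop at 28 mm of travel, so I gripped the handle about 3 mm past rest. The pad advanced, now at (443,430), next to the cell. I'll return fully and check.

Request:
{"op": "jog_arm", "data": {"motion": [0,0,0,6,0,-0.8,0,0,0,0,12,0,-2,0,0,0,0,18,0,-2.9,0,0,0,0,24,0,-3.5,0,0,0,0,29,0,-3.8,0,0,0,0,33,0,-3.9,0,0,0,0,35,0,-3.9,0,0,0,0,35,0,-3.9,0]}}

```text
t: 14.3
tool_pos: [0.5351, -0.1774, 0.0626]
orientation: [-0.521, 0.478, -0.478, 0.522]
ft_force: [0.8, -1.0, 8.4]
width: 0.0211
```

```bash
python3 pic.py s10.png
```

```text
14.3 [ 0.5351 -0.1774  0.0626] [ 0.79 -1.05  8.36] 0.02111128121400544
clamp-y force -1.1062327447269462 travel from start mm -2.8608261249232116
```

View pics/s10.png

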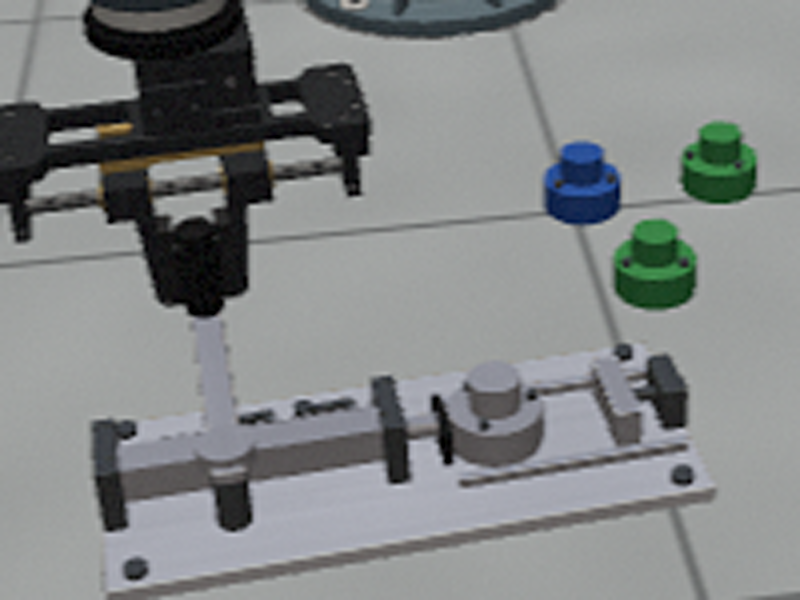

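Request:
{"op": "jog_arm", "data": {"motion": [0,0,0,-6,0,0.1,0,0,0,0,-12,0,0.5,0,0,0,0,-18,0,1.2,0,0,0,0,-24,0,2.2,0,0,0,0,-28,0,3,0,0,0,0,-29.5,0,3.3,0,0,0,0,-30.5,0,3.5,0,0,0,0,-31,0,3.6,0]}}

```text
t: 15.15
tool_pos: [0.5364, -0.1466, 0.0627]
orientation: [-0.521, 0.477, -0.478, 0.522]
ft_force: [1.5, -4.1, 5.2]
width: 0.0214
```

```bash
python3 pic.py s11.png
```

```text
15.15 [ 0.5364 -0.1466  0.0627] [ 1.51 -4.07  5.25] 0.021386021546364348
clamp-y force -4.174942647988724 travel from start mm 27.69198194801728
```

Request:
{"op": "jog_arm", "data": {"motion": [0,0,0,-0.5,0,0,0,0,0,0,-1,0,0.2,0,0,0,0,-1,0,0.2,0,0,0,0,-1,0,0.2,0,0,0,0,-1,0,0.2,0,0,0,0,-1,0,0.2,0,0,0,0,-1,0,0.2,0,0,0,0,-1,0,0.2,0]}}

```text
t: 16.0
tool_pos: [0.5365, -0.1463, 0.0627]
orientation: [0.522, -0.477, 0.478, -0.521]
ft_force: [1.9, -5.7, 4.8]
width: 0.0213
```

```bash
python3 pic.py s12.png
```

```text
16.0 [ 0.5365 -0.1463  0.0627] [ 1.95 -5.7   4.83] 0.021251348073218584
clamp-y force -5.839475379396053 travel from start mm 27.97822189399839
```

View pics/s12.png

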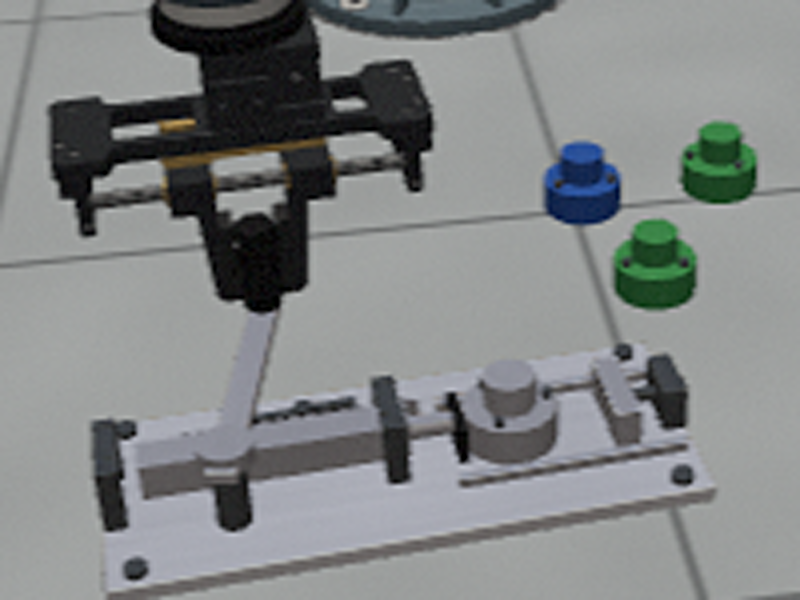

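Request:
{"op": "jog_arm", "data": {"motion": [0,0,0,6,0,-1.2,0,0,0,0,12,0,-2.3,0,0,0,0,18,0,-3.1,0,0,0,0,24,0,-3.6,0,0,0,0,29,0,-3.8,0,0,0,0,32,0,-3.8,0,0,0,0,32.5,0,-3.8,0,0,0,0,32.5,0,-3.8,0]}}

```text
t: 16.85
tool_pos: [0.5351, -0.1775, 0.0626]
orientation: [-0.521, 0.478, -0.477, 0.522]
ft_force: [0.2, -0.3, 8.7]
width: 0.0212
```

```bash
python3 pic.py s13.png
```

```text
16.85 [ 0.5351 -0.1775  0.0626] [ 0.23 -0.28  8.66] 0.02122315225436981
clamp-y force -0.2992356449528207 travel from start mm -2.9974822830908536
```

Request:
{"op": "jog_arm", "data": {"motion": [0,0,0,-7,0,0.2,0,0,0,0,-14,0,0.6,0,0,0,0,-21,0,1.6,0,0,0,0,-27,0,2.7,0,0,0,0,-31,0,3.5,0,0,0,0,-32.5,0,3.8,0,0,0,0,-32.5,0,3.8,0,0,0,0,-32.5,0,3.8,0]}}

```text
t: 17.7
tool_pos: [0.5365, -0.1463, 0.0627]
orientation: [0.522, -0.477, 0.478, -0.521]
ft_force: [1.8, -6.1, 4.2]
width: 0.0211
```

```bash
python3 pic.py s14.png
```

```text
17.7 [ 0.5365 -0.1463  0.0627] [ 1.76 -6.09  4.15] 0.021058758023104633
clamp-y force -6.2117925845381645 travel from start mm 28.019299087960174
```

View pics/s14.png

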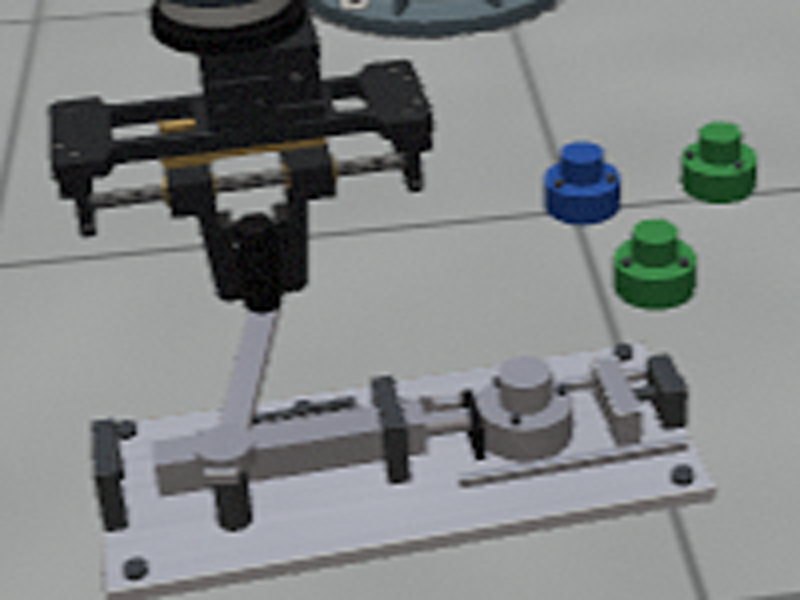

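Request:
{"op": "jog_arm", "data": {"motion": [0,0,0,6,0,-1.2,0,0,0,0,12,0,-2.3,0,0,0,0,18,0,-3.1,0,0,0,0,24,0,-3.6,0,0,0,0,29,0,-3.8,0,0,0,0,32,0,-3.8,0,0,0,0,32.5,0,-3.8,0,0,0,0,32.5,0,-3.8,0]}}

```text
t: 18.55
tool_pos: [0.5351, -0.1775, 0.0626]
orientation: [-0.521, 0.478, -0.477, 0.522]
ft_force: [0.2, -0.5, 8.9]
width: 0.0213
```

Request:
{"op": "jog_arm", "data": {"motion": [0,0,0,-7,0,0.2,0,0,0,0,-13,0,0.6,0,0,0,0,-19,0,1.3,0,0,0,0,-23,0,2,0,0,0,0,-26,0,2.6,0,0,0,0,-28,0,3,0,0,0,0,-29.5,0,3.3,0,0,0,0,-30,0,3.4,0]}}

```text
t: 19.35
tool_pos: [0.5362, -0.148, 0.0626]
orientation: [-0.521, 0.477, -0.478, 0.521]
ft_force: [1.7, -3.0, 6.0]
width: 0.0213
```

```bash
python3 pic.py s15.png
```

```text
19.35 [ 0.5362 -0.148   0.0626] [ 1.7  -2.98  5.98] 0.021274968529201972
clamp-y force -3.104681945090004 travel from start mm 26.287390582670973
```

Request:
{"op": "jog_arm", "data": {"motion": [0,0,0,-1,0,0.2,0,0,0,0,-2,0,0.4,0,0,0,0,-2.5,0,0.5,0,0,0,0,-2.5,0,0.5,0,0,0,0,-2.5,0,0.5,0,0,0,0,-2.5,0,0.5,0,0,0,0,-2.5,0,0.5,0,0,0,0,-2.5,0,0.5,0]}}

```text
t: 20.2
tool_pos: [0.5365, -0.1463, 0.0627]
orientation: [0.522, -0.477, 0.478, -0.521]
ft_force: [2.2, -6.2, 5.2]
width: 0.0212
```

```bash
python3 pic.py s16.png
```

```text
20.2 [ 0.5365 -0.1463  0.0627] [ 2.17 -6.25  5.18] 0.021216011789080585
clamp-y force -6.404340668074376 travel from start mm 27.99376963736623
```

View pics/s16.png

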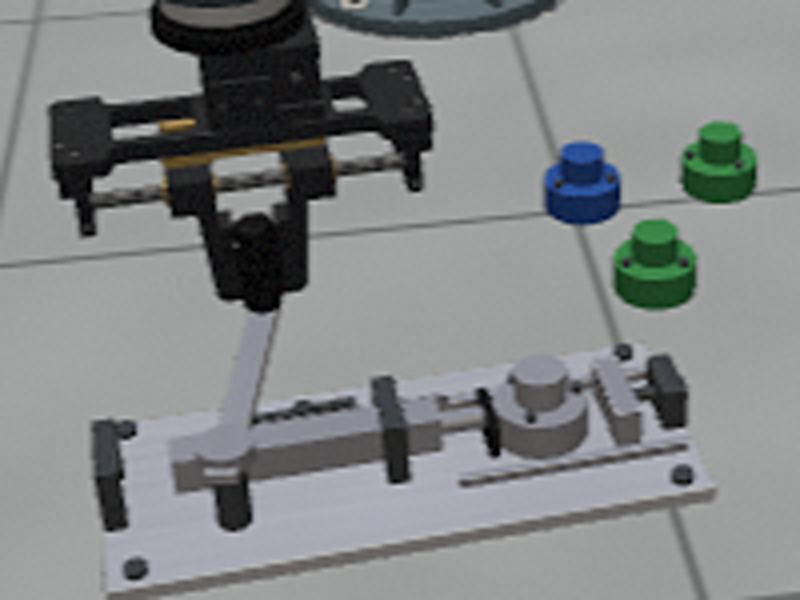

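Request:
{"op": "jog_arm", "data": {"motion": [0,0,0,6,0,-1.2,0,0,0,0,12,0,-2.3,0,0,0,0,18,0,-3.1,0,0,0,0,24,0,-3.6,0,0,0,0,29,0,-3.8,0,0,0,0,32,0,-3.9,0,0,0,0,32.5,0,-3.9,0,0,0,0,32.5,0,-3.9,0]}}

```text
t: 21.05
tool_pos: [0.5351, -0.1775, 0.0626]
orientation: [-0.521, 0.478, -0.477, 0.522]
ft_force: [0.2, 0.4, 9.2]
width: 0.0214
```

Request:
{"op": "jog_arm", "data": {"motion": [0,0,0,-7,0,0.2,0,0,0,0,-13,0,0.6,0,0,0,0,-19,0,1.3,0,0,0,0,-23,0,2,0,0,0,0,-26,0,2.6,0,0,0,0,-28,0,3,0,0,0,0,-29.5,0,3.3,0,0,0,0,-30,0,3.4,0]}}

```text
t: 21.85
tool_pos: [0.5362, -0.148, 0.0626]
orientation: [-0.521, 0.477, -0.478, 0.521]
ft_force: [1.8, -3.4, 7.1]
width: 0.0211
```

```bash
python3 pic.py s17.png
```

```text
21.85 [ 0.5362 -0.148   0.0626] [ 1.76 -3.36  7.1 ] 0.0210670055926496
clamp-y force -3.4921641985149567 travel from start mm 26.278051596092226
```

View pics/s17.png

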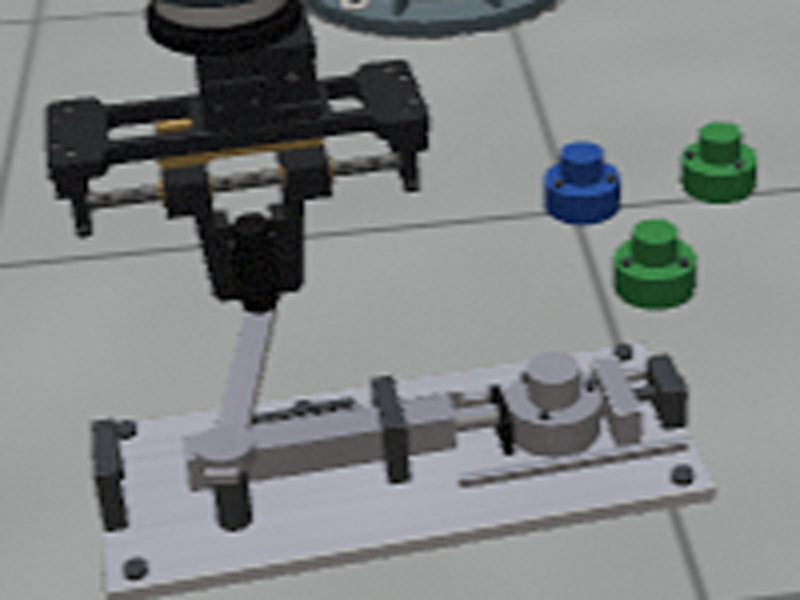

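The push is still 3.5 N against a free-running baseline of 3.1 N, so the cell isn't yet pressed on the stop. I'll finish this stroke, return and start stroke 6.

Request:
{"op": "jog_arm", "data": {"motion": [0,0,0,-1,0,0.2,0,0,0,0,-2,0,0.4,0,0,0,0,-2.5,0,0.5,0,0,0,0,-2.5,0,0.5,0,0,0,0,-2.5,0,0.5,0,0,0,0,-2.5,0,0.5,0,0,0,0,-2.5,0,0.5,0,0,0,0,-2.5,0,0.5,0]}}

```text
t: 22.7
tool_pos: [0.5365, -0.1463, 0.0627]
orientation: [0.522, -0.477, 0.478, -0.521]
ft_force: [1.6, -5.7, 5.4]
width: 0.0208
```

Request:
{"op": "jog_arm", "data": {"motion": [0,0,0,6,0,-1.2,0,0,0,0,12,0,-2.3,0,0,0,0,18,0,-3.1,0,0,0,0,24,0,-3.6,0,0,0,0,29,0,-3.8,0,0,0,0,32,0,-3.9,0,0,0,0,32.5,0,-3.9,0,0,0,0,32.5,0,-3.9,0]}}

```text
t: 23.5
tool_pos: [0.5351, -0.1775, 0.0626]
orientation: [-0.521, 0.478, -0.477, 0.522]
ft_force: [-0.4, 0.6, 8.6]
width: 0.021
```

Request:
{"op": "jog_arm", "data": {"motion": [0,0,0,-7,0,0.2,0,0,0,0,-13,0,0.6,0,0,0,0,-19,0,1.3,0,0,0,0,-23,0,2,0,0,0,0,-26,0,2.6,0,0,0,0,-28,0,3,0,0,0,0,-29.5,0,3.3,0,0,0,0,-30,0,3.4,0]}}

```text
t: 24.3
tool_pos: [0.536, -0.1489, 0.0627]
orientation: [0.522, -0.477, 0.478, -0.521]
ft_force: [1.0, -7.2, 5.2]
width: 0.0211
```

```bash
python3 pic.py s18.png
```

```text
24.3 [ 0.536  -0.1489  0.0627] [ 0.95 -7.2   5.21] 0.02106287673914128
clamp-y force -7.249039116765832 travel from start mm 25.46433363097465
```

View pics/s18.png

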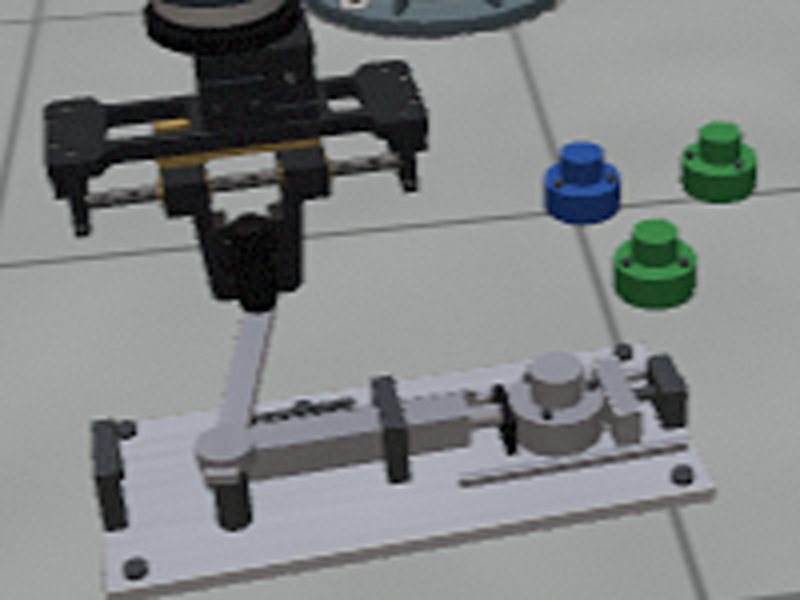

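Request:
{"op": "jog_arm", "data": {"motion": [0,0,0,-0.5,0,0.1,0,0,0,0,-1,0,0.2,0,0,0,0,-1.5,0,0.3,0,0,0,0,-1.8,0,0.3,0,0,0,0,-1.8,0,0.3,0,0,0,0,-1.8,0,0.3,0,0,0,0,-1.8,0,0.3,0,0,0,0,-1.8,0,0.3,0]}}

```text
t: 25.15
tool_pos: [0.5363, -0.1473, 0.0627]
orientation: [0.522, -0.477, 0.478, -0.521]
ft_force: [1.1, -6.8, 5.3]
width: 0.0212
```

```bash
python3 pic.py s19.png
```

```text
25.15 [ 0.5363 -0.1473  0.0627] [ 1.13 -6.84  5.32] 0.021177704447825026
clamp-y force -6.9135984650744025 travel from start mm 27.000214133725834
```

Request:
{"op": "jog_arm", "data": {"motion": [0,0,0,-0.5,0,0.1,0,0,0,0,-1,0,0.2,0,0,0,0,-1.5,0,0.2,0,0,0,0,-1.8,0,0.3,0,0,0,0,-1.8,0,0.3,0,0,0,0,-1.8,0,0.3,0,0,0,0,-1.8,0,0.3,0,0,0,0,-1.8,0,0.3,0]}}

```text
t: 26.0
tool_pos: [0.5365, -0.1463, 0.0627]
orientation: [0.522, -0.477, 0.479, -0.521]
ft_force: [1.3, -9.7, 3.5]
width: 0.0213
```

```bash
python3 pic.py s20.png
```

```text
26.0 [ 0.5365 -0.1463  0.0627] [ 1.34 -9.72  3.47] 0.021269842502142845
clamp-y force -9.794452838023899 travel from start mm 28.006761743860825
```

View pics/s20.png

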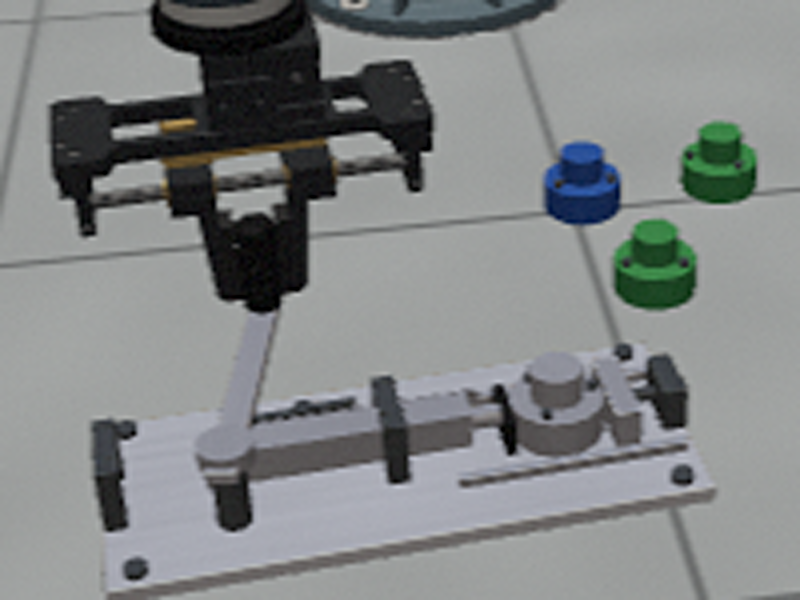

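The pad moved only about 1.5 mm in stroke 6 while the ram went a full tooth, so the cell is against the stop and the spring is squeezed. The static push was 6.9 N. To find the sensor's zero in this pose I'll ease off and open the fingers.

Request:
{"op": "jog_arm", "data": {"motion": [0,0,0,1,0,-0.2,0,0,0,0,2,0,-0.3,0,0,0,0,2,0,-0.3,0.2,0,0,0,2,0,-0.3,0.5,0,0,0,2,0,-0.3,0.5,0,0,0,2,0,-0.3,0.5,0,0,0,2,0,-0.3,0.5,0,0,0,2,0,-0.3,0.5]}}

```text
t: 26.85
tool_pos: [0.535, -0.1456, 0.0614]
orientation: [0.521, -0.479, 0.477, -0.521]
ft_force: [-0.4, 0.5, -0.3]
width: 0.0438
```

```bash
python3 pic.py s21.png
```

```text
26.85 [ 0.535  -0.1456  0.0614] [-0.37  0.51 -0.32] 0.04377929816418867
clamp-y force 0.5364498990843061 travel from start mm 28.76735181227145
```

Request:
{"op": "jog_arm", "data": {"motion": [0,0,0,0,0,0,0.5,0,0,0,0,0,0,0.5,0,0,0,0,0,0,0.5,0,0,0,0,0,0,0.5,0,0,0,0,0,0,0.5,0,0,0,0,0,0,0.5,0,0,0,0,0,0,0.5,0,0,0,0,0,0,0.5]}}

```text
t: 27.7
tool_pos: [0.5359, -0.1465, 0.0622]
orientation: [-0.521, 0.478, -0.478, 0.521]
ft_force: [-0.5, -0.4, 0.3]
width: 0.0444
```

```bash
python3 pic.py s22.png
```

```text
27.7 [ 0.5359 -0.1465  0.0622] [-0.5  -0.41  0.3 ] 0.044364884997839256
clamp-y force -0.36844031738150973 travel from start mm 27.793927918914534
```

View pics/s22.png

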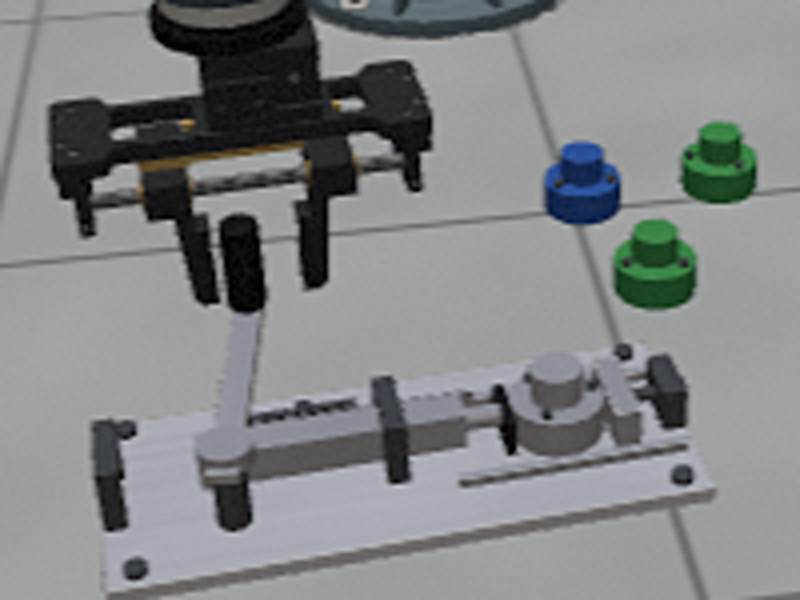

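The sensor zero is about 0 ± 0.5 N, so the true push was about 6.5–7 N, meaning roughly 14 N of clamping. That meets the stop condition. I'll clear the handle by centring the open fingers on it, then lifting.

Request:
{"op": "jog_arm", "data": {"motion": [0,0,0,2,0,0,0.6,0,0,0,5,0,0,0.7,0,0,0,7,0,0,0.7,0,0,0,7,0,0,0.7,0,0,0,7,0,0,0.7,0,0,0,7,-10,0,0.7,0,0,0,7,-30,0,0.7,0,0,0,7,-55,0,0.7]}}

```text
t: 28.55
tool_pos: [0.5358, -0.153, 0.1175]
orientation: [0.522, -0.478, 0.477, -0.521]
ft_force: [0.2, 0.2, 1.2]
width: 0.0618
```

Request:
{"op": "jog_arm", "data": {"motion": [0,0,0,0,-30,0,0.7,0,0,0,0,-60,-10,0.7,0,0,0,0,-90,-20,0.7,0,0,0,0,-120,-40,0.7,0,0,0,0,-140,-60,0.7,0,0,0,0,-140,-70,0.7,0,0,0,0,-140,-70,0.7,0,0,0,0,-140,-70,0.7]}}

```text
t: 29.35
tool_pos: [0.4665, -0.1593, 0.2561]
orientation: [0.521, -0.478, 0.477, -0.521]
ft_force: [0.2, -0.1, 0.0]
width: 0.0613
```

```bash
python3 pic.py s23.png; python3 - <<'E'
from h import *
im=arm.read_camera('top')[:,:,::-1]; cv2.imwrite('pics/t23.png',im)
E
```

```text
29.35 [ 0.4665 -0.1593  0.2561] [ 0.18 -0.07  0.02] 0.06127516322217234
clamp-y force -0.0879102567181993 travel from start mm 20.71544763054418
```

View pics/s23.png

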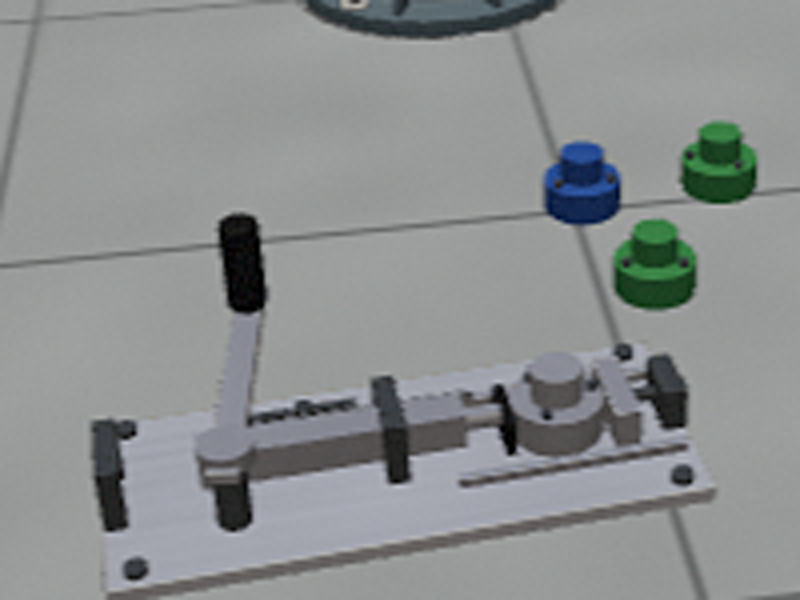

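View pics/t23.png

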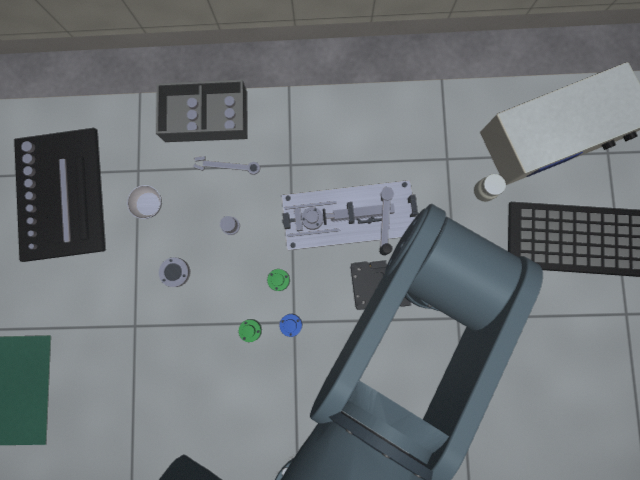

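```bash
python3 - <<'E'
import cv2,numpy as np
r=[cv2.resize(cv2.imread(f'pics/{n}.png')[345:465,370:660],(725,200*3//2)) for n in('s17','s20')]
cv2.imwrite('pics/cmp.png',np.vstack([cv2.resize(cv2.imread(f'pics/{n}.png')[350:460,380:660],(500,196)) for n in('s17','s20','s23')]))
E
```

```text
(no output)
```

View pics/cmp.png

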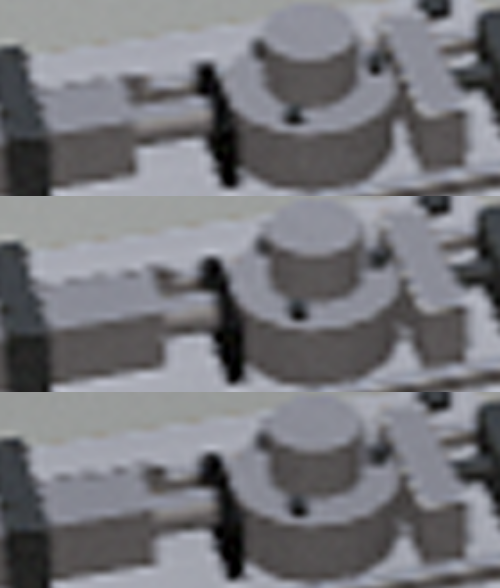

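```bash
python3 - <<'E'
import cv2,numpy as np
cv2.imwrite('pics/cmp2.png',np.vstack([cv2.resize(cv2.imread(f'pics/{n}.png')[370:470,90:560],(800,170)) for n in('s9','s10','s12')]))
cv2.imwrite('pics/cmp3.png',np.vstack([cv2.resize(cv2.imread(f'pics/{n}.png')[370:500,90:480],(660,196)) for n in('s12','s13','s14')]))
E
```

```text
(no output)
```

View pics/cmp2.png

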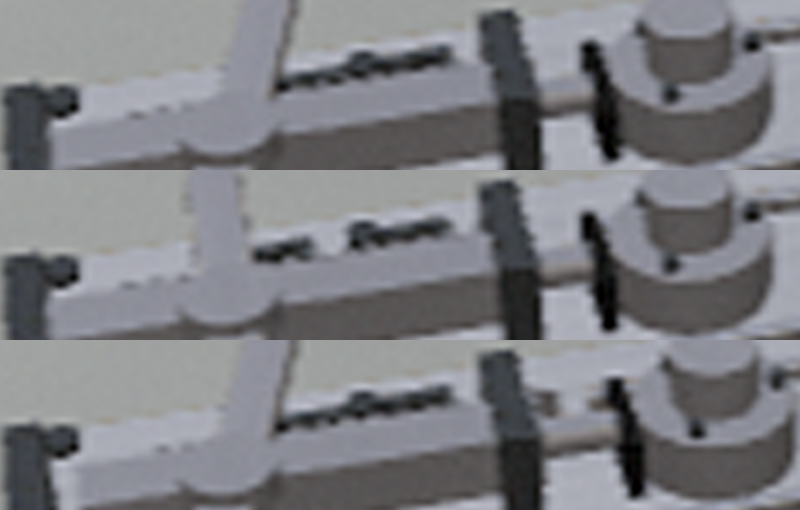

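View pics/cmp3.png

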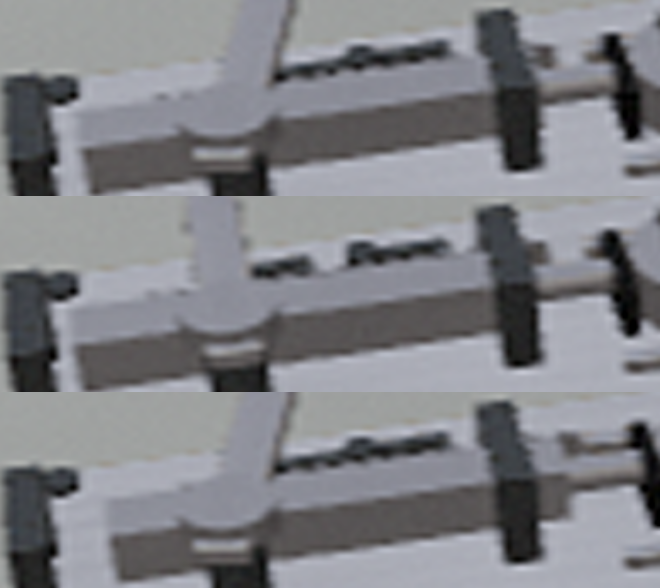

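Stroke 6 was driven to the hard stop, but the ram slid back about 2.5 mm when I let go, against about 1.6 mm on the earlier strokes. To be sure the tooth has latched and isn't held by lever friction, I'll do the light return half of the stroke by nudging the handle back to rest.

Request:
{"op": "jog_arm", "data": {"motion": [0,0,0,0,20,20,0.6,0,0,0,0,40,40,0.6,0,0,0,0,60,60,0.6,0,0,0,-1,90,69,0.6,0,0,0,-1,120,69,0.6,0,0,0,-1,136,69,0.6,0,0,0,-1,136,69,0.6,0,0,0,-1,136,69,0.6]}}

```text
t: 30.25
tool_pos: [0.5354, -0.1523, 0.1206]
orientation: [0.522, -0.478, 0.477, -0.521]
ft_force: [0.0, -0.1, -0.2]
width: 0.0528
```

```bash
python3 pic.py s24.png
```

```text
30.25 [ 0.5354 -0.1523  0.1206] [ 0.04 -0.06 -0.24] 0.0528008647700952
clamp-y force -0.06336323581836216 travel from start mm 22.061278014522216
```

View pics/s24.png

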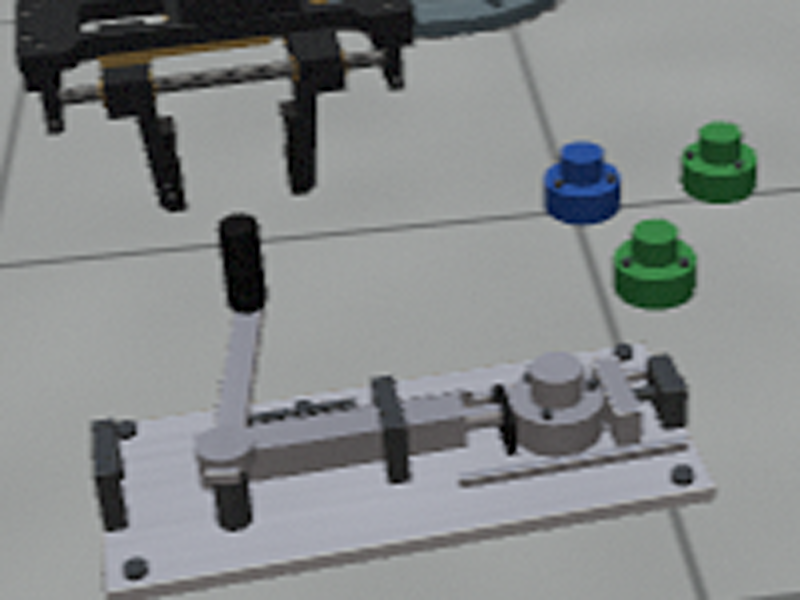

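Request:
{"op": "jog_arm", "data": {"motion": [0,0,0,0,25,0,0.6,0,0,0,1,50,0,0.6,0,0,0,4,57,0,0.6,0,0,0,12,57,0,0.6,0,0,0,20,57,0,0.6,0,0,0,28,57,0,0.6,0,0,0,34,57,0,0.6,0,0,0,38,57,0,0.6]}}

```text
t: 31.1
tool_pos: [0.5394, -0.1918, 0.0651]
orientation: [-0.521, 0.477, -0.479, 0.521]
ft_force: [-1.1, -0.0, 1.2]
width: 0.053
```

```bash
python3 pic.py s25.png
```

```text
31.1 [ 0.5394 -0.1918  0.0651] [-1.14 -0.04  1.23] 0.05302774906209727
clamp-y force 0.05052795986861266 travel from start mm -17.563041549617672
```

View pics/s25.png

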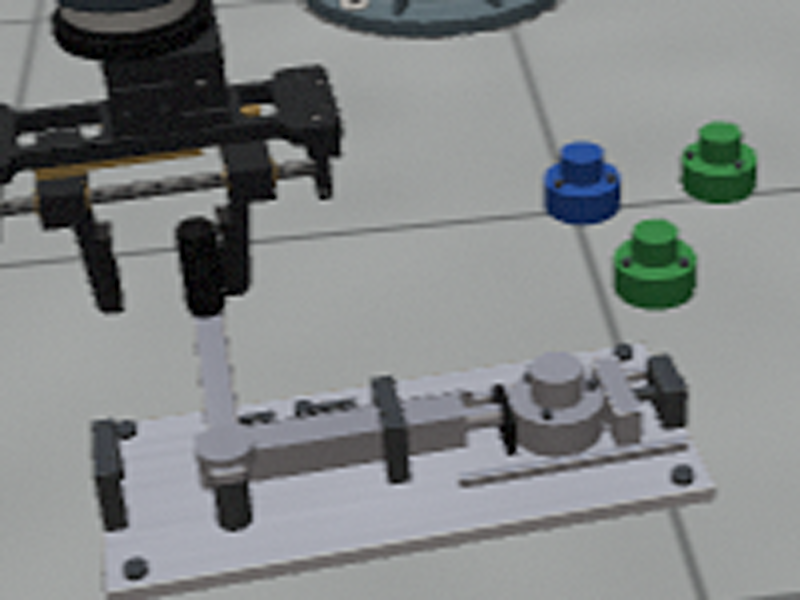

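The ram stayed put with its tip at (467,…) while the handle went back to rest at (200,265), so tooth 6 is latched. To check the settled force directly I'll regrip and push part-way, well short of the click, then read the force statically.

Request:
{"op": "jog_arm", "data": {"motion": [0,0,0,-6,0,-2,0.6,0,0,0,-14,2,-4,0.6,0,0,0,-14,2,-4,0.3,0,0,0,-14,2,-4,0,0,0,0,-14,2,-4,0,0,0,0,-14,2,-4,0,0,0,0,-14,2,-4,0,0,0,0,-14,2,-4,0]}}

```text
t: 31.95
tool_pos: [0.5337, -0.177, 0.0623]
orientation: [-0.521, 0.478, -0.478, 0.521]
ft_force: [-0.0, 0.1, 1.2]
width: 0.0208
```

```bash
python3 pic.py s26.png
```

```text
31.95 [ 0.5337 -0.177   0.0623] [-0.    0.13  1.16] 0.020833542738688537
clamp-y force 0.129343073169599 travel from start mm -2.371541955887525
```

Request:
{"op": "jog_arm", "data": {"motion": [0,0,0,-3,0,0,0,0,0,0,-6,0,0.1,0,0,0,0,-8,0,0.2,0,0,0,0,-10,0,0.4,0,0,0,0,-10,0,0.4,0,0,0,0,-10,0,0.4,0,0,0,0,-10,0,0.4,0,0,0,0,-10,0,0.4,0]}}

```text
t: 32.8
tool_pos: [0.5333, -0.1677, 0.0624]
orientation: [0.522, -0.477, 0.478, -0.521]
ft_force: [-0.3, -5.5, -2.0]
width: 0.0211
```

```bash
python3 pic.py s27.png
```

```text
32.8 [ 0.5333 -0.1677  0.0624] [-0.25 -5.49 -2.01] 0.021135515837019406
clamp-y force -5.451184320530531 travel from start mm 6.905077380722878
```

Request:
{"op": "jog_arm", "data": {"motion": [0,0,0,-2,0,0.1,0,0,0,0,-4,0,0.3,0,0,0,0,-6,0,0.5,0,0,0,0,-7,0,0.6,0,0,0,0,-7,0,0.6,0,0,0,0,-7,0,0.6,0,0,0,0,-7,0,0.6,0,0,0,0,-7,0,0.6,0]}}

```text
t: 33.65
tool_pos: [0.5335, -0.1612, 0.0624]
orientation: [0.522, -0.477, 0.479, -0.521]
ft_force: [1.8, -8.1, -3.4]
width: 0.0209
```

```bash
python3 pic.py s28.png
```

```text
33.65 [ 0.5335 -0.1612  0.0624] [ 1.77 -8.09 -3.36] 0.020944928791225757
clamp-y force -8.20972307186104 travel from start mm 13.360721203882248
```

View pics/s28.png

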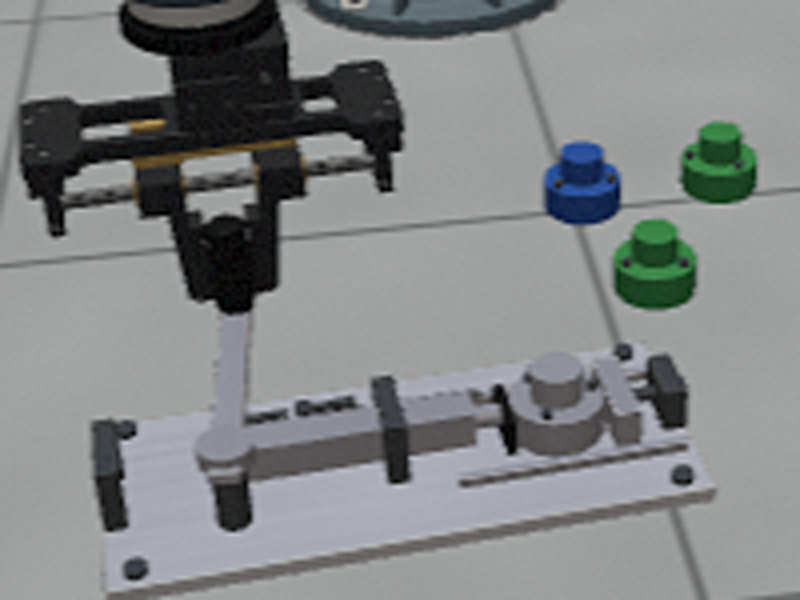

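The static push is about 5.5 N just after pick-up and 8.2 N at mid-stroke. A spring of about 1.6 N/mm and a settled clamping force of 10–12.5 N fit this, so the latched force is in range. I won't complete another tooth. I'll return the handle, let go and withdraw.

Request:
{"op": "jog_arm", "data": {"motion": [0,0,0,4,0,-0.4,0,0,0,0,8,0,-0.7,0,0,0,0,12,0,-0.9,0,0,0,0,16,0,-1,0,0,0,0,17,0,-1,0,0,0,0,17,0,-1,0.3,0,0,0,17,0,-1,0.6,0,0,0,17,0,-1,0.6]}}

```text
t: 34.5
tool_pos: [0.5331, -0.1764, 0.062]
orientation: [0.521, -0.478, 0.477, -0.521]
ft_force: [0.2, -0.5, 0.5]
width: 0.0401
```

Request:
{"op": "jog_arm", "data": {"motion": [0,0,0,0,0,0,0.6,0,0,0,0,-10,0,0.6,0,0,0,0,-40,0,0.6,0,0,0,0,-80,0,0.6,0,0,0,0,-120,-20,0.6,0,0,0,0,-150,-50,0.6,0,0,0,0,-170,-70,0.6,0,0,0,0,-170,-70,0.6]}}

```text
t: 35.3
tool_pos: [0.4639, -0.184, 0.2363]
orientation: [-0.521, 0.476, -0.48, 0.521]
ft_force: [0.2, 0.2, -0.1]
width: 0.0528
```

```bash
python3 pic.py s29.png; python3 - <<'E'
from h import *
im=arm.read_camera('top')[:,:,::-1]; cv2.imwrite('pics/t29.png',im)
a=cv2.imread('pics/top0.png')
E
```

```text
35.3 [ 0.4639 -0.184   0.2363] [ 0.2   0.19 -0.06] 0.05281032841349475
clamp-y force 0.17115260982224226 travel from start mm -3.6974856245950773
```

View pics/s29.png

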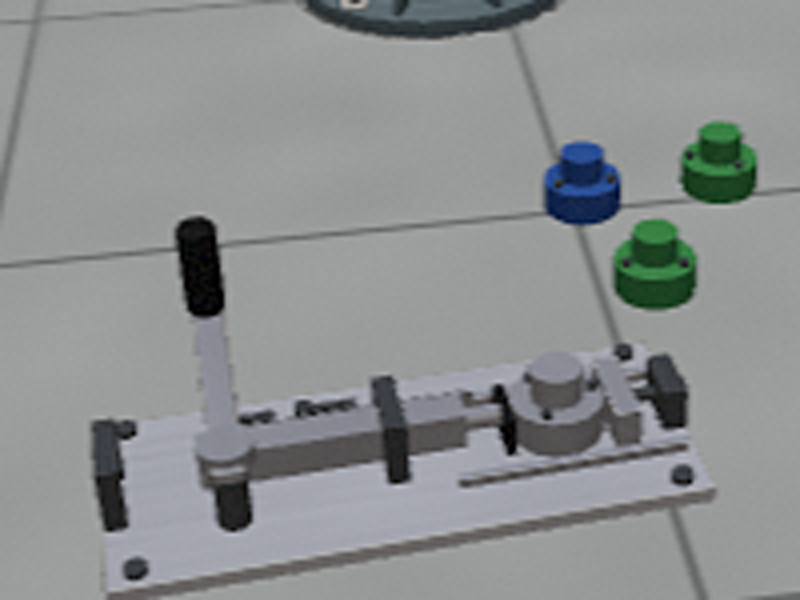

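View pics/t29.png

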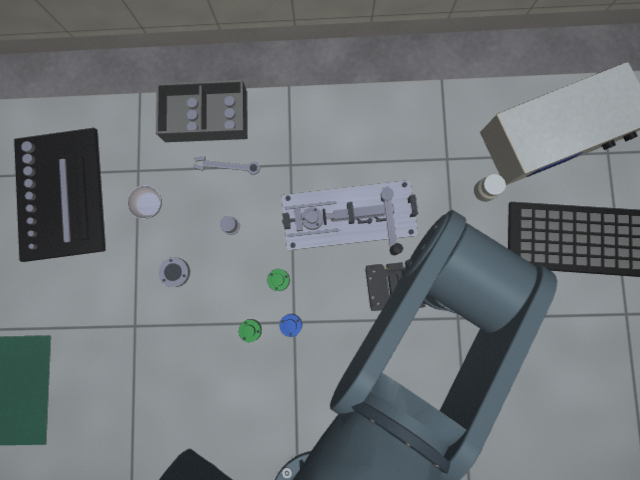

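The ram tip is still at (467,…), and the cell at (555,405) stands upright between the pad (508) and the stop (615). The handle is back at rest and the gripper is clear. The bystanders in view sit at the same pixels as at the start, except the screwdriver, which the arm hides. The gripper stayed well above the bench there.

```bash
python3 -c "
from workcell import arm
print(arm.sign_off(), arm.sense()['t'])"
```

```text
the job is handed in; nothing more can be done
the job is handed in; nothing more can be done
```

The steel necked cell is standing upright in the clamp, held between the pad and the stop, and I handed the job in at about 35 s of the 69 s allowed.

**What I did:** I picked the cell up by its neck, set it down in the channel and let go. I then pumped the handle six full strokes. The first five ran free. Stroke 6 pressed the cell against the stop and needed a static push of about 6.9 N; the sensor's zero, checked afterwards with the fingers open, was within about 0.5 N.

**Last checks:**
- **Ratchet:** the ram slid back about 2.5 mm when I released the handle after stroke 6, against about 1.6 mm on an earlier stroke. With the handle back at rest it stayed put, so the sixth tooth is latched.
- **Clamping force:** I estimate 10 to 12.5 N settled. This is inferred from handle pushes, not measured at the pad, so the margin over the 8 N minimum is modest.
- **Extra part-stroke:** I made one part-stroke of about 16 mm, well short of the click, to read the force. It needed up to 8.2 N and did not add a tooth, but it was not a full stroke.
- **Readings that disagreed:** while moving, the free-running push read 3.1 to 3.5 N instead of the stated 1 to 2 N, so those readings are probably high.
- **Surroundings:** the gripper touched nothing at hand-in. The other things on the bench had not moved in the last overhead picture, except that the arm hid the screwdriver, so I could not confirm that one.

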